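# Load a tray of stones into the UV viewing cabinet

### The job

Squeeze together the green tabs of the two sprung hinge pins and lift the amber door off the UV viewing cabinet and lay it flat on the grey mat, tabs up. Then carry the white tray level, with all three stones in it, through the doorway and stand it flat on the chamber floor. Finally fit the door back as it was, lying flat in its place with both hinge pins sprung fully home in the ears, and leave everything else on the table where it is.

Things in the scene. Friction and masses are not known exactly. Their poses are not given: they have to be found in the camera images.
- cabinet: UV viewing cabinet, fixed: grey case 300 deep (x), 212 wide (y), origin at the centre of its underside, x from front to back, z up. Front 60 high; from there the face with the doorway slopes up and back at 35 degrees, 170 long. Chamber inside: x -144 to 68, y -100 to 100, floor at z = 6. Seen from above, the bare doorway spans x -134 to -42, y -82 to 82 (112 along the slope).
- lamp_edge (a point): Middle of the lower front edge of the black lamp housing, fixed on the cabinet, 212 wide, 50 high from here up, reaching back to the cabinet's rear. It overhangs the hinge: a gripper coming straight down on the tabs would strike it, so come in at right angles to the slope (tilted 35 degrees, leaning towards the cabinet's front). Axes are the cabinet's.
- surround: Sloping door surround, fixed in the cabinet. Origin: on its face, where the centre of the door's underside lies when the door is home. x up the slope, y as the cabinet's y, z out of the face (35 degrees off vertical, leaning to the front). With the door home its axes agree with these and point door_grip is at (39, 0, 28). A ledge 6 high with upper face at x = -78 runs below the door (4 free).
- ear_left (a point): Centre of the hole in the left (+y) steel hinge ear, on the ear's inner face, at (67, 66, 11) in the surround's frame; axes are the surround's. The ear is 24 (x) by 8 (y), stands 24 out of the face; hole diameter 10.5 along y, right through.
- ear_right (a point): The same for the right (-y) ear, at (67, -66, 11) in the surround's frame; the ear reaches from here to y = -74.
- chamber (a point): Point on the chamber floor under the doorway, at (-88, 0, 6) in the cabinet's frame: a good place for the middle of the tray, its x axis along the cabinet's so that it passes the doorway with some 13 to spare at each end as it is let straight down (a gripper leaning 10 to 20 degrees towards the front stays well clear of the lamp housing). Axes are the cabinet's.
- door_mid (a point): Centre of the door's underside, axes as door_grip. The door is 148 (x) by 184 (y) by 5 thick, amber window in a black frame, only 124 wide beyond x = 50 to pass between the ears, about 0.16 kg with its pins. Hinge line along y at x = 67, z = 11 from here; guide blocks at x 61 to 73, |y| 48 to 62, up to z = 19. It starts home in the surround.
- door_grip (a point): On the door, half-way between its two green finger tabs, at (39, 0, 28) from door_mid; x from ledge edge to hinge, y along the hinge, z out of the face with the tabs. Tabs 22 (x) by 4 (y), z -21 to +13 from here. Outer faces 68 apart at rest; squeezed to 44 apart both pins are drawn in fully, against stops, and the door can be carried by the tabs.
- pin_left (a joint): How far the sprung hinge pin on the +y side of the door is drawn in, m: 0 = fully out, 0.012 = drawn in against its stop. Pin diameter 7 with a 5 mm tapered nose; its tip is at 75 from the door's middle when out and 63 when drawn in. Its spring pushes it out with 4 N when out and 8 N when drawn in.
- pin_right (a joint): The same for the pin on the -y side.
- mat_mid (a point): Centre of the upper face (3 above the table) of a grey felt mat, 180 (x) by 210 (y), fixed, its axes along its edges, z up. The door is laid here, underside down, so that its window is not scratched.
- tray_mid (a point): Centre, half-way up, of an open white tray 66 (x) by 56 (y) by 26 high, walls 3 thick, 0.10 kg, axes along its edges, z up; it stands on the table 13 below this point. Three loose stones lie in it.
- stone_red_mid (a point): Middle of a red domed stone, 19 in diameter and 11.5 high, 10 g, loose in the tray.
- stone_blue_mid (a point): Middle of a blue stone of the same form, loose in the tray.
- stone_green_mid (a point): Middle of a green stone of the same form, loose in the tray.
- refractometer: Bystander: black gem refractometer, 150 (x) by 52 by 62 high with a 22 long eyepiece at its -x end; origin at the centre of its underside.
- bottle: Bystander: small amber bottle of contact liquid, closed, diameter 34, 60 high; origin at the centre of its underside.
- mug: Bystander: white coffee mug, diameter 80, 90 high, handle at its +y side; origin at the centre of its underside.
Mind the look-alikes: they are no part of the job. Leave any red look-alike of the part that bears door_mid alone.

How it is judged (in metres and radians):
On the way, in this order (a step that is already met when the one before it is completed fails the run):
1. the door is lifted off, laid flat on the mat and let go (x of door_mid in the frame of mat_mid between -0.05 and 0.05 m and y of door_mid in the frame of mat_mid between -0.05 and 0.05 m and z of door_mid in the frame of mat_mid between -0.005 and 0.008 m and angle between door_grip's own z axis and vertical below 0.1 rad and contact force between the fingers and door below 0.1 N), for 0.2 s.
2. the tray with its stones stands on the chamber floor and is let go (x of tray_mid in the frame of cabinet between -0.148 and 0.06 m and y of tray_mid in the frame of cabinet between -0.1 and 0.1 m and z of tray_mid in the frame of cabinet between 0.012 and 0.026 m and angle between tray_mid's own z axis and vertical below 0.08 rad and x of stone_red_mid in the frame of tray_mid between -0.033 and 0.033 m and y of stone_red_mid in the frame of tray_mid between -0.028 and 0.028 m and z of stone_red_mid in the frame of tray_mid between -0.013 and 0.008 m and x of stone_blue_mid in the frame of tray_mid between -0.033 and 0.033 m and y of stone_blue_mid in the frame of tray_mid between -0.028 and 0.028 m and z of stone_blue_mid in the frame of tray_mid between -0.013 and 0.008 m and x of stone_green_mid in the frame of tray_mid between -0.033 and 0.033 m and y of stone_green_mid in the frame of tray_mid between -0.028 and 0.028 m and z of stone_green_mid in the frame of tray_mid between -0.013 and 0.008 m and contact force between the fingers and tray below 0.1 N), for 0.2 s.
At the end, for the whole second after the job is handed in: The door lies home in its surround (within about 6 mm along the slope, 8 mm across, 5 mm of its depth, 3 degrees) with both pins out to within 3 mm of fully home in the ears; the tray stands flat on the chamber floor, wholly inside, with all three stones in it; all at rest and let go (x of door_grip in the frame of surround between 0.033 and 0.045 m and y of door_grip in the frame of surround between -0.008 and 0.008 m and z of door_grip in the frame of surround between 0.023 and 0.033 m and angle between the z axis of door_grip and the z axis of surround, either way round below 0.05 rad and angle between the x axis of door_grip and the x axis of surround, either way round below 0.06 rad and value of joint each of pin_left, pin_right below 0.003 m and x of tray_mid in the frame of cabinet between -0.148 and 0.06 m and y of tray_mid in the frame of cabinet between -0.1 and 0.1 m and z of tray_mid in the frame of cabinet between 0.012 and 0.026 m and angle between tray_mid's own z axis and vertical below 0.08 rad and x of stone_red_mid in the frame of tray_mid between -0.033 and 0.033 m and y of stone_red_mid in the frame of tray_mid between -0.028 and 0.028 m and z of stone_red_mid in the frame of tray_mid between -0.013 and 0.008 m and x of stone_blue_mid in the frame of tray_mid between -0.033 and 0.033 m and y of stone_blue_mid in the frame of tray_mid between -0.028 and 0.028 m and z of stone_blue_mid in the frame of tray_mid between -0.013 and 0.008 m and x of stone_green_mid in the frame of tray_mid between -0.033 and 0.033 m and y of stone_green_mid in the frame of tray_mid between -0.028 and 0.028 m and z of stone_green_mid in the frame of tray_mid between -0.013 and 0.008 m and linear speed of each of door, tray below 0.02 m/s and contact force between the fingers and door below 0.1 N); the robot touches nothing.
It fails at once if a stone leaves the tray (distance between any of stone_red_mid, stone_blue_mid, stone_green_mid and tray_mid above 0.05 m).
It fails at once if the tray is tipped more than 25 degrees (angle between tray_mid's own z axis and vertical above 0.44 rad).
It fails at once if a bystander is moved by more than 25 mm or tipped over (distance of any of refractometer, bottle, mug from where it was at the start of the episode above 0.025 m or angle between any of refractometer, bottle, mug's own z axis and vertical above 0.4 rad).
It also fails if it takes over 72 s, if anything falls off the work surface, if the arm or the gripper's body presses on something with over 40 N, if the wrist force passes 120 N, or if a joint passes its speed limit or range.

### The arm

A 6-joint arm with a two-finger parallel gripper is mounted at the origin on the work surface. World frame = base frame: x ahead of the robot, y to its left, z up, the work surface at z = 0. Lengths are in m, angles in degrees, forces in N, time in s.
With the tool pointing down it reaches from about 0.3 to 0.75 m from the base axis. Payload 8.5 kg.
Tool frame: the origin (TCP) lies on the mounting face of the last link; the fingertips stand tip_extent ahead of it and the grasp point (between the pads) lies 155 mm ahead of it (tip_extent is the distance from the TCP to the fingertips, in m); z points along the fingers, y is the line along which they close (so a half turn about z gives the same grasp; the last joint's range is limited). The gripper opens to 85 mm and grips with 20 to 120 N. Pads are 22 mm wide; open, the fingers measure 114 mm over their backs; the gripper's body (76 mm by 85 mm) begins 54 mm behind the grasp point. The pads swing forward as they close: fully open they stand 13 mm farther back than shut.
Start: joints at [57.279, 21.807, 74.336, -0, 83.858, -12.336], TCP at [0.192, 0.516, 0.405] pointing down, gripper open.
Joint ranges: [-178.18, 178.18], [-50.72, 133.34], [12.68, 142.11], [-81.47, 261.47], [9.98, 163.14], [-165.26, 165.26]. Speed limits (degrees/s): [136.94, 136.94, 180, 180, 180, 180].

### API

Orientations are given as a 3x3 rotation matrix whose columns are the frame's x, y, z axes.
In Python, from rig import observe, get_image, camera_params, close_job, tip_extent gives the robot as it stands.
- The arm moves only by the shell command python3 -m creep 'ROWS' [FORCE]. ROWS is JSON, a list of rows, each an object with "jaw": the gripper's target within -1 to 1 (shut at 1, half-way at 0, fully open at -1); "travel": the shift along the world's x, y, z in mm, a list of three; "roll": the turn about the world's z in rad. A call has 1 to 12 rows; each row is the pose to reach, as a shift and turn from the pose commanded when the call began; what a row does not reach only later rows make up. A row lasts 1/10 s, in which the tool goes at most 50 mm and 8.59 degrees, less where a joint would pass 70% of its speed; a pose out of reach is approached as far as the arm can. A call with a gripper value outside its range is refused whole. The fingers move at their own pace and stop on an object; FORCE is the grip in N (left out, the last holds). Time passes only in rows, so rows that repeat a pose let the fingers close. It gives the time, the measured TCP pose, the force, the opening and the grip force at its end, in the units of the state.
- observe(): the state, without advancing time (a new reading comes with each control period).
- get_image(name): name is "scene" or "top" or "wrist"; returns (picture, depth): 384x512x3 uint8, red, green, blue; 384x512 float32, m along the optical axis (not along the pixel's ray), 0 where there is no reading.
- camera_params(name): a dict with "mtx" (3x3 intrinsics, pixels), "extrinsics" (4x4, takes a point from camera to world coordinates). Camera axes: x right, y down, z forward; pixel columns grow to the right and rows downward; lengths in m; the calibration is good to about 2 mm. A picture is of the moment at which its call begins: read the wrist's pose just before it. camera_params takes no time and is no camera call; for the wrist camera it gives the pose at the moment of the call.
- close_job(): hands the job in; it is judged then, once.
The state is a dict: "time_s": time; "q": joint angles; "qvel": joint speeds; "joint_efforts": joint torques, N m; "position": TCP position; "tool_rot": TCP orientation; "ft_force": force on the tool from outside, world axes, zero at the start; "wrist_torque": the same for the moment, N m; "grip_width": finger opening in m; "gripper_force": force on a finger pad.
Only numpy, scipy, OpenCV 4.12 (cv2) and the standard library are available. Lean on these libraries where they do the work, as an engineer would, in place of code of your own. Each camera call takes 0.05 s, during which the arm holds its last target. There are 200 camera calls.

## Working session

There is one attempt and no reset: what is moved stays moved. The work goes in short steps, Python scripts to look and compute and a shell command to move; the robot and the scene stay as the last step left them, time stands still between calls to the robot, and variables do not carry over. Pictures are saved under pics/ and viewed, at most 10 in all, crops included, and the job is handed in when it is done.

```bash
ls -la; mkdir -p pics
cat > h.py <<'E'
import numpy as np,cv2
from rig import *
def grab(n,save=None):
    p=camera_params(n); im,d=get_image(n)
    if save: cv2.imwrite('pics/'+save,im[:,:,::-1])
    return im,d,np.array(p['mtx']),np.array(p['extrinsics'])
def cloud(d,K,T):
    v,u=np.mgrid[0:d.shape[0],0:d.shape[1]]
    P=np.stack([(u-K[0,2])/K[0,0]*d,(v-K[1,2])/K[1,1]*d,d],-1)
    return P@T[:3,:3].T+T[:3,3]
E
python3 - <<'E'
from h import *
s=observe();print(s);print(tip_extent if not callable(tip_extent) else tip_extent())
for n in('top','scene'):
    im,d,K,T=grab(n,n+'0.png'); np.savez(n+'0',im=im,d=d,K=K,T=T); print(n,K,T)
E
python3 -m creep --help | head -30
```

```text
total 12
drwxr-xr-x  3 agent agent 4096 Nov 30 10:12 .
drwxr-xr-x 23 root  root  4096 Nov 30 10:12 ..
drwxr-xr-x  2 agent agent 4096 Nov 30 10:12 pics
{'time_s': 0.0, 'q': array([ 5.72793148e+01,  2.18413208e+01,  7.43852512e+01, -2.45337397e-04,
        8.38584055e+01, -1.23349402e+01]), 'qvel': array([ 0.00938391,  0.08184776,  0.04456039, -0.02329924, -0.00021675,
       -0.02882582]), 'joint_efforts': array([ 8.55166509e-04, -4.48442316e+01, -2.31287330e+01, -6.60956448e-05,
        4.42178178e-03,  2.42437324e-06]), 'position': array([0.19155608, 0.51551535, 0.40410556]), 'tool_rot': array([[-9.37368720e-01,  3.48337833e-01, -7.98118272e-04],
       [ 3.48338607e-01,  9.37367938e-01, -1.25008635e-03],
       [ 3.12678107e-04, -1.44980725e-03, -9.99998900e-01]]), 'ft_force': array([-0.24482015, -0.01690424,  0.19130306]), 'wrist_torque': array([0.01921951, 0.00178344, 0.00024354]), 'gripper_force': 0.0, 'grip_width': 0.08531001580502473}
0.1734
top [[390.4879701    0.         255.69621798]
 [  0.         390.4879701  184.36823638]
 [  0.           0.           1.        ]] [[-3.43491983e-04 -9.98445018e-01  5.57443035e-02  4.32435985e-01]
 [-9.99854996e-01  1.29198464e-03  1.69799136e-02 -4.59671492e-02]
 [-1.70255309e-02 -5.57303879e-02 -9.98300684e-01  1.42258143e+00]
 [ 0.00000000e+00  0.00000000e+00  0.00000000e+00  1.00000000e+00]]
scene [[369.06084086   0.         258.52785201]
 [  0.         369.06084086 193.17936312]
 [  0.           0.           1.        ]] [[-0.87009784  0.44148843 -0.21912947  0.74956617]
 [ 0.49282537  0.77272994 -0.4000145   0.37582212]
 [-0.00727387 -0.45604431 -0.88992734  1.00315727]
 [ 0.          0.          0.          1.        ]]invalid input: not JSON, or not a number
```

View pics/top0.png

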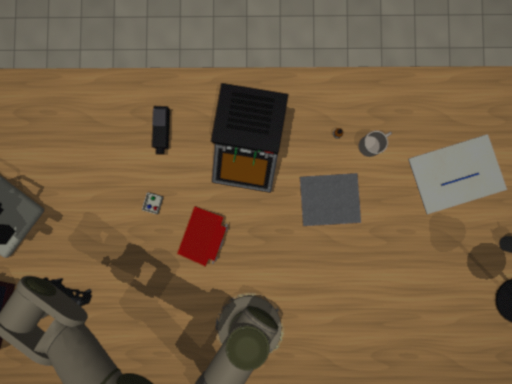

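View pics/scene0.png

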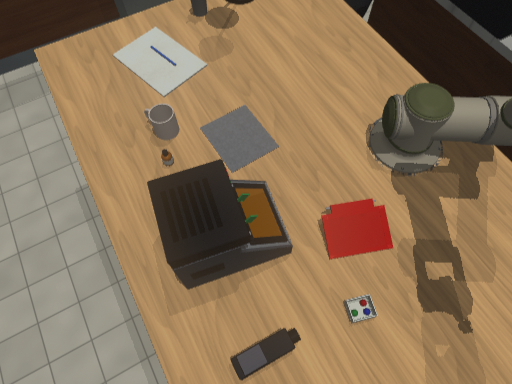

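Top view: the cabinet is at (248,138) with its doorway facing the robot. The mat is at (330,199), the tray at (153,203), the red look-alike door at (205,236), the refractometer at (161,130), the bottle at (338,133) and the mug at (373,144). In the scene view the green tabs are at (241,197) and (249,219). The documented rows have no tilt, so I'll check whether the interface offers one.

```bash
cat > loc.py <<'E'
from h import *
import sys
z=np.load('top0.npz');im,d,K,T=[z[k] for k in('im','d','K','T')]
P=cloud(d,K,T);hsv=cv2.cvtColor(im,cv2.COLOR_RGB2HSV)
H,S,V=[hsv[...,i].astype(int) for i in range(3)]
def show(n,m):
    k,lab,st,c=cv2.connectedComponentsWithStats(m.astype(np.uint8))
    for i in range(1,k):
        if st[i,4]>12:
            q=P[lab==i];print(n,st[i],np.median(q,0).round(4),q.min(0).round(3),q.max(0).round(3))
Z=P[...,2]
print('table z',np.median(Z[240:300,300:420]))
win=np.zeros(Z.shape,bool);win[80:195,200:300]=1
show('green',(H>50)&(H<95)&(S>90)&(V>40)&win)
show('amber',(H>8)&(H<22)&(S>200)&win)
show('red',(H<5)&(S>180))
show('tall',(Z>0.03)&(np.arange(512)[None]>130)&(np.arange(512)[None]<400)&(np.arange(384)[:,None]<180))
def rect(m,n,zz=None):
    cs,_=cv2.findContours(m.astype(np.uint8),0,2)
    c=max(cs,key=cv2.contourArea);r=cv2.minAreaRect(c);b=cv2.boxPoints(r)
    print(n,r)
    rays=np.c_[(b[:,0]-K[0,2])/K[0,0],(b[:,1]-K[1,2])/K[1,1],np.ones(4)]@T[:3,:3].T
    W=T[:3,3]+rays*((zz-T[2,3])/rays[:,2])[:,None]
    print(W.round(4),W.mean(0).round(4),np.linalg.norm(np.diff(W,axis=0),axis=1).round(4))
    e=W[1]-W[0];print('ang',np.degrees(np.arctan2(e[1],e[0])))
w2=np.zeros(Z.shape,bool);w2[160:240,290:370]=1
rect((S<60)&(V<130)&w2,'mat',.003)
w3=np.zeros(Z.shape,bool);w3[185:220,135:170]=1
rect((Z>.012)&w3,'tray',.026)
w4=np.zeros(Z.shape,bool);w4[75:200,200:300]=1
rect((Z>.16)&w4,'lamp',np.percentile(Z[w4&(Z>.16)],50))
# slope face/lamp profile along centre line
for v in range(84,194,3):
    print(v,P[v,248].round(4))
E
python3 loc.py
```

```text
table z 0.00015948909560814517
green [234 147   4   8  19] [0.6141 0.0426 0.1554] [0.602 0.036 0.142] [0.621 0.047 0.214]
green [254 151   3   7  17] [ 0.6032 -0.0221  0.1537] [ 0.592 -0.026  0.133] [ 0.612 -0.019  0.164]
amber [ 221  153   46   32 1071] [0.5577 0.0185 0.1071] [ 0.432 -0.058  0.074] [0.609 0.097 1.423]
red [ 178  207   47   58 1747] [0.325  0.168  0.0298] [ 0.23  -0.046  0.001] [0.432 0.259 1.423]
tall [ 210   83   79   97 6203] [0.6575 0.0035 0.2442] [ 0.432 -0.125  0.066] [0.811 0.129 1.423]
tall [151 106  18  49 716] [0.7103 0.3192 0.052 ] [ 0.432 -0.046  0.03 ] [0.792 0.351 1.423]
tall [334 128   9  10  71] [ 0.6927 -0.3134  0.04  ] [ 0.432 -0.331  0.03 ] [ 0.711 -0.046  1.423]
tall [360 131  32  25 338] [ 0.655  -0.4372  0.0723] [ 0.432 -0.495  0.03 ] [ 0.691 -0.046  1.423]
mat ((329.9051818847656, 199.28030395507812), (49.15586471557617, 57.52555847167969), 86.3086166381836)
[[ 0.5398 -0.1817  0.003 ]
 [ 0.5529 -0.3899  0.003 ]
 [ 0.3755 -0.3986  0.003 ]
 [ 0.3621 -0.1919  0.003 ]] [ 0.4576 -0.2905  0.003 ] [0.2086 0.1777 0.2071]
ang -86.38705745794054
tray ((1
[... 921 characters left out ...]
0025  0.243 ]
123 [ 0.6844 -0.0027  0.2507]
126 [ 0.6771 -0.0024  0.2413]
129 [ 0.6669 -0.0026  0.2461]
132 [ 0.6579 -0.0026  0.2453]
135 [ 0.6483 -0.0026  0.247 ]
138 [ 0.6393 -0.0026  0.2459]
141 [ 0.6303 -0.0026  0.2448]
144 [ 0.6207 -0.0027  0.2477]
147 [ 0.6119 -0.0026  0.2452]
150 [6.144e-01 4.000e-04 1.647e-01]
153 [0.6075 0.0012 0.143 ]
156 [0.5983 0.0013 0.1379]
159 [0.5894 0.0017 0.1287]
162 [0.5798 0.0018 0.1246]
165 [0.571  0.0023 0.1123]
168 [0.5612 0.0023 0.1095]
171 [0.5515 0.0025 0.1043]
174 [0.5419 0.0028 0.0965]
177 [0.5321 0.003  0.0911]
180 [0.5225 0.0034 0.0809]
183 [0.5122 0.0034 0.0786]
186 [0.5025 0.0039 0.0664]
189 [0.4949 0.0062 0.0027]
192 [ 0.4842  0.0064 -0.0032]
```

```bash
python3 -m creep '[{"jaw":-1,"travel":[30,20,30],"roll":0},{"jaw":-1,"travel":[60,40,60],"roll":0},{"jaw":-1,"travel":[90,60,90],"roll":0},{"jaw":-1,"travel":[130,80,110],"roll":0},{"jaw":-1,"travel":[170,100,120],"roll":0},{"jaw":-1,"travel":[210,120,130],"roll":0},{"jaw":-1,"travel":[250,140,130],"roll":0},{"jaw":-1,"travel":[290,160,130],"roll":0},{"jaw":-1,"travel":[330,180,130],"roll":0},{"jaw":-1,"travel":[370,200,130],"roll":0},{"jaw":-1,"travel":[410,220,130],"roll":0},{"jaw":-1,"travel":[450,240,130],"roll":0}]'
python3 -c "
from rig import *
s=observe();print(s['q'].round(1),s['tool_rot'].round(3))
import cv2
a=cv2.imread('pics/top0.png')[70:250,130:350];cv2.imwrite('pics/crop0.png',cv2.resize(a,(792,594),interpolation=cv2.INTER_CUBIC)[:594])"
```

```text
time_s: 1.3
position: [0.4807, 0.6107, 0.4689]
tool_rot: [[-0.937, 0.348, 0.017], [0.348, 0.937, 0.022], [-0.009, 0.026, -1.0]]
ft_force: [0.2, 0.6, 0.6]
grip_width: 0.0854
gripper_force: 0.0
[ 43.1  49.4  12.7   0.3 116.4 -26.4] [[-0.937  0.348  0.017]
 [ 0.348  0.937  0.022]
 [-0.009  0.026 -1.   ]]
```

View pics/crop0.png

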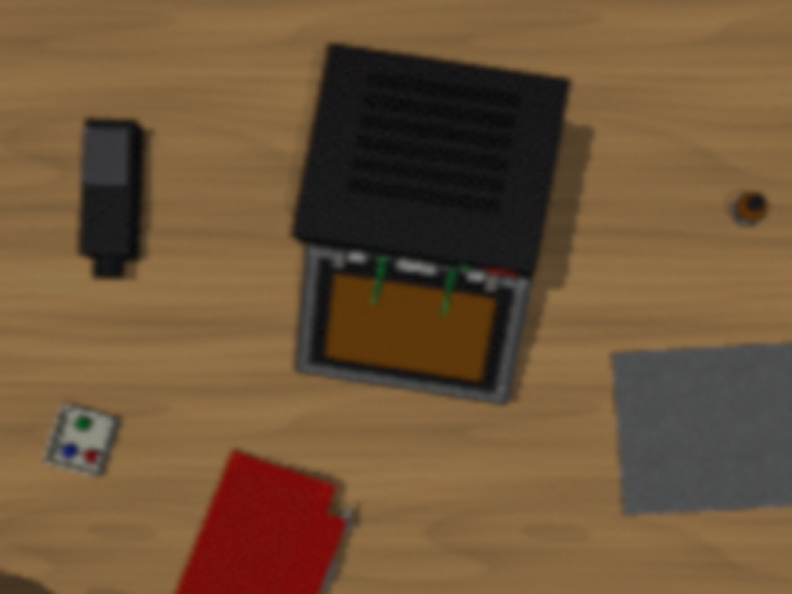

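The amber door with the green tabs, at crop (379,280) and (449,290), is home in the cabinet. The red door at crop (260,520) lies on the table and is the look-alike, so I'll leave it alone. Reaching past the limit tilted the tool by about 2°, so I'll check whether tilt builds up or persists.

```bash
python3 -m creep '[{"jaw":-1,"travel":[40,40,0],"roll":0},{"jaw":-1,"travel":[80,80,0],"roll":0},{"jaw":-1,"travel":[120,120,0],"roll":0},{"jaw":-1,"travel":[160,160,0],"roll":0},{"jaw":-1,"travel":[200,200,0],"roll":0},{"jaw":-1,"travel":[240,240,0],"roll":0}]'
python3 -m creep '[{"jaw":-1,"travel":[-30,-30,0],"roll":0},{"jaw":-1,"travel":[-60,-60,0],"roll":0},{"jaw":-1,"travel":[-90,-90,0],"roll":0}]'
```

```text
time_s: 1.9
position: [0.5177, 0.6262, 0.4016]
tool_rot: [[-0.937, 0.347, 0.034], [0.348, 0.936, 0.042], [-0.017, 0.051, -0.999]]
ft_force: [-0.0, 0.0, 1.3]
grip_width: 0.085
gripper_force: 0.0
time_s: 2.2
position: [0.4287, 0.537, 0.4009]
tool_rot: [[-0.937, 0.348, 0.034], [0.349, 0.936, 0.042], [-0.017, 0.051, -0.999]]
ft_force: [0.3, 1.5, 1.2]
grip_width: 0.0855
gripper_force: 0.0
```

Tilt persists after I retreat from the reach limit, so I can tilt the tool on purpose by pushing against it. I'll roll so the push tilts the tool about its closing axis, then test with larger steps.

```bash
python3 -m creep '[{"jaw":-1,"travel":[0,0,0],"roll":0.15},{"jaw":-1,"travel":[0,0,0],"roll":0.3},{"jaw":-1,"travel":[0,0,0],"roll":0.45},{"jaw":-1,"travel":[0,0,0],"roll":0.6},{"jaw":-1,"travel":[0,0,0],"roll":0.75},{"jaw":-1,"travel":[10,10,0],"roll":0.9},{"jaw":-1,"travel":[40,40,0],"roll":1.05},{"jaw":-1,"travel":[70,70,0],"roll":1.2},{"jaw":-1,"travel":[80,80,0],"roll":1.33}]'
python3 -m creep '[{"jaw":-1,"travel":[1300,1500,0],"roll":0},{"jaw":-1,"travel":[1300,1500,0],"roll":0},{"jaw":-1,"travel":[1300,1500,0],"roll":0},{"jaw":-1,"travel":[1300,1500,0],"roll":0}]'; python3 -c "
from rig import *
s=observe();print(s['q'].round(1))"
```

```text
time_s: 3.1
position: [0.5111, 0.6191, 0.4003]
tool_rot: [[-0.558, -0.83, -0.033], [-0.83, 0.556, 0.042], [-0.016, 0.051, -0.999]]
ft_force: [-0.4, -0.6, -0.4]
grip_width: 0.0855
gripper_force: 0.0
time_s: 3.5
position: [0.5335, 0.6411, 0.3453]
tool_rot: [[-0.563, -0.827, -0.013], [-0.825, 0.561, 0.065], [-0.046, 0.048, -0.998]]
ft_force: [-1.0, 0.5, -0.2]
grip_width: 0.0852
gripper_force: 0.0
[  41.8   58.3   12.7    3.5  107.1 -102.9]
```

```bash
R='{"jaw":-1,"travel":[1390,1440,200],"roll":0}'; 
python3 -m creep '[{"jaw":-1,"travel":[1390,1440,200],"roll":0},{"jaw":-1,"travel":[1390,1440,200],"roll":0},{"jaw":-1,"travel":[1390,1440,200],"roll":0},{"jaw":-1,"travel":[1390,1440,200],"roll":0},{"jaw":-1,"travel":[1390,1440,200],"roll":0},{"jaw":-1,"travel":[1390,1440,200],"roll":0},{"jaw":-1,"travel":[1390,1440,200],"roll":0},{"jaw":-1,"travel":[1390,1440,200],"roll":0},{"jaw":-1,"travel":[1390,1440,200],"roll":0},{"jaw":-1,"travel":[1390,1440,200],"roll":0},{"jaw":-1,"travel":[1390,1440,200],"roll":0},{"jaw":-1,"travel":[1390,1440,200],"roll":0}]'
python3 -c "
from rig import *
s=observe();print(s['q'].round(1))"
```

```text
time_s: 4.7
position: [0.5711, 0.6446, 0.2635]
tool_rot: [[-0.563, -0.827, 0.004], [-0.823, 0.561, 0.086], [-0.073, 0.045, -0.996]]
ft_force: [-0.1, -0.2, -0.2]
grip_width: 0.0854
gripper_force: 0.0
[  40.3   63.9   12.7    3.7  100.  -104.7]
```

```bash
python3 -m creep '[{"jaw":-1,"travel":[1390,1440,600],"roll":0}]' | grep -E "time|tool_rot|posi"
python3 -m creep '[{"jaw":-1,"travel":[1390,1440,600],"roll":0}]'| grep -E "tool_rot|posi"
python3 -m creep '[{"jaw":-1,"travel":[1390,1440,600],"roll":0},{"jaw":-1,"travel":[1390,1440,600],"roll":0}]'| grep -E "time|tool_rot|posi"
python3 -m creep '[{"jaw":-1,"travel":[1390,1440,600],"roll":0},{"jaw":-1,"travel":[1390,1440,600],"roll":0}]'| grep -E "time|tool_rot|posi"
```

```text
time_s: 4.8
position: [0.5735, 0.6447, 0.2655]
tool_rot: [[-0.563, -0.826, 0.022], [-0.821, 0.562, 0.106], [-0.1, 0.042, -0.994]]
position: [0.5759, 0.6448, 0.2703]
tool_rot: [[-0.561, -0.826, 0.043], [-0.817, 0.562, 0.13], [-0.132, 0.038, -0.991]]
time_s: 5.1
position: [0.5788, 0.6437, 0.2758]
tool_rot: [[-0.56, -0.826, 0.063], [-0.813, 0.562, 0.152], [-0.161, 0.034, -0.986]]
time_s: 5.3
position: [0.5818, 0.643, 0.2792]
tool_rot: [[-0.558, -0.826, 0.082], [-0.808, 0.563, 0.173], [-0.189, 0.03, -0.981]]
```

Single-row calls tilt the tool about 1.8° each, so proper tilting is cheap. I'll continue to 35°.

```bash
python3 -m creep '[{"jaw":-1,"travel":[1390,1440,700],"roll":0}]' >/dev/null
python3 -m creep '[{"jaw":-1,"travel":[1390,1440,700],"roll":0}]' >/dev/null
python3 -m creep '[{"jaw":-1,"travel":[1390,1440,700],"roll":0}]' >/dev/null
python3 -m creep '[{"jaw":-1,"travel":[1390,1440,700],"roll":0}]' >/dev/null
python3 -m creep '[{"jaw":-1,"travel":[1390,1440,700],"roll":0}]' >/dev/null
python3 -m creep '[{"jaw":-1,"travel":[1390,1440,700],"roll":0}]' | grep -E "time|tool_rot|posi"
python3 -m creep '[{"jaw":-1,"travel":[1300,1500,700],"roll":0}]' >/dev/null
python3 -m creep '[{"jaw":-1,"travel":[1300,1500,700],"roll":0}]' >/dev/null
python3 -m creep '[{"jaw":-1,"travel":[1300,1500,700],"roll":0}]' >/dev/null
python3 -m creep '[{"jaw":-1,"travel":[1300,1500,700],"roll":0}]' | grep -E "time|tool_rot|posi"
```

```text
time_s: 5.9
position: [0.5926, 0.6454, 0.3002]
tool_rot: [[-0.534, -0.823, 0.195], [-0.768, 0.568, 0.295], [-0.353, 0.008, -0.935]]
time_s: 6.3
position: [0.5928, 0.6547, 0.3101]
tool_rot: [[-0.508, -0.819, 0.265], [-0.731, 0.573, 0.371], [-0.456, -0.005, -0.89]]
```

```bash
cat > loc2.py <<'E'
from h import *
z=np.load('top0.npz');im,d,K,T=[z[k] for k in('im','d','K','T')]
P=cloud(d,K,T);Z=P[...,2]
lab=(Z>.22)&(Z<.3);w=np.zeros(Z.shape,bool);w[75:200,200:300]=1
m=(lab&w).astype(np.uint8)
c=max(cv2.findContours(m,0,2)[0],key=cv2.contourArea)
def ray(uv,zz):
    uv=np.asarray(uv,float);r=np.c_[(uv[:,0]-K[0,2])/K[0,0],(uv[:,1]-K[1,2])/K[1,1],np.ones(len(uv))]@T[:3,:3].T
    return T[:3,3]+r*((zz-T[2,3])/r[:,2])[:,None]
W=ray(c[:,0],.245)[:,:2].astype(np.float32)
r=cv2.minAreaRect(W);print('lamp top',r,cv2.boxPoints(r).round(4))
# slope face points in surround strips: fit plane over grey/door region
a=np.radians(-9.3)
# front edge: z between .03 and .068 boundary
m2=((Z>.055)&w&(P[...,0]>.3)).astype(np.uint8)
c2=max(cv2.findContours(m2,0,2)[0],key=cv2.contourArea)
q=[p[0] for p in c2 if p[0][1]>182 and 218<p[0][0]<268]
F=ray(q,.06);k=np.polyfit(F[:,1],F[:,0],1);print('front line x=',k,'az normal',np.degrees(np.arctan(k[0])),len(F))
E
python3 loc2.py
```

```text
lamp top ((0.7003072500228882, -0.00540594756603241), (0.21140162646770477, 0.1906396448612213), 80.08468627929688) [[ 0.5882 -0.0931]
 [ 0.776  -0.1259]
 [ 0.8124  0.0823]
 [ 0.6246  0.1151]]
front line x= [0.17072502 0.49635943] az normal 9.688414386446219 17
```

```bash
python3 -m creep '[{"jaw":-1,"travel":[1250,1650,700],"roll":0}]' >/dev/null
python3 -m creep '[{"jaw":-1,"travel":[1250,1650,700],"roll":0}]' >/dev/null
python3 -m creep '[{"jaw":-1,"travel":[1250,1650,700],"roll":0}]' >/dev/null
python3 -m creep '[{"jaw":-1,"travel":[1250,1650,700],"roll":0}]' >/dev/null
python3 -m creep '[{"jaw":-1,"travel":[1250,1650,700],"roll":0}]' | grep -E "time|tool_rot|posi"
python3 - <<'E'
from rig import *
import numpy as np
s=observe();R=s['tool_rot'];print(s['q'].round(1),'az -x',np.degrees(np.arctan2(-R[1,0],-R[0,0])),'tilt',np.degrees(np.arcsin(-R[2,0])))
E
```

```text
time_s: 6.8
position: [0.5852, 0.6748, 0.3163]
tool_rot: [[-0.466, -0.815, 0.346], [-0.673, 0.58, 0.459], [-0.574, -0.019, -0.819]]
[  40.9   61.3   12.7    7.3   71.6 -104.2] az -x 55.31246131539996 tilt 35.034231139051684
```

```bash
python3 -m creep '[{"jaw":-1,"travel":[-30,-40,10],"roll":-0.1},{"jaw":-1,"travel":[-60,-80,20],"roll":-0.2},{"jaw":-1,"travel":[-90,-120,30],"roll":-0.3},{"jaw":-1,"travel":[-120,-160,40],"roll":-0.4},{"jaw":-1,"travel":[-130,-208,40],"roll":-0.5},{"jaw":-1,"travel":[-140,-256,40],"roll":-0.6},{"jaw":-1,"travel":[-140,-304,40],"roll":-0.7},{"jaw":-1,"travel":[-140,-352,40],"roll":-0.8},{"jaw":-1,"travel":[-140,-400,40],"roll":-0.9},{"jaw":-1,"travel":[-140,-448,40],"roll":-1.0},{"jaw":-1,"travel":[-140,-496,40],"roll":-1.1},{"jaw":-1,"travel":[-140,-544,40],"roll":-1.136}]' |grep -E "posi|rot"
python3 -m creep '[{"jaw":-1,"travel":[0,-46,0],"roll":0},{"jaw":-1,"travel":[0,-92,0],"roll":0},{"jaw":-1,"travel":[0,-92,0],"roll":0}]'
python3 - <<'E'
from h import *
im,d,K,T=grab('wrist','w1.png');np.savez('w1',im=im,d=d,K=K,T=T)
print(observe()['q'].round(1))
P=cloud(d,K,T);hsv=cv2.cvtColor(im,cv2.COLOR_RGB2HSV)
H,S,V=[hsv[...,i].astype(int) for i in range(3)]
m=((H>50)&(H<95)&(S>90)&(V>35)).astype(np.uint8)
k,lab,st,c=cv2.connectedComponentsWithStats(m)
for i in range(1,k):
    if st[i,4]>40: q=P[lab==i];print(st[i],c[i].round(),np.median(q,0).round(4))
E
```

```text
position: [0.445, 0.1383, 0.3567]
tool_rot: [[-0.807, 0.185, 0.561], [0.141, 0.983, -0.121], [-0.574, -0.018, -0.819]]
time_s: 8.3
position: [0.4457, 0.0435, 0.3567]
tool_rot: [[-0.806, 0.189, 0.561], [0.144, 0.982, -0.124], [-0.574, -0.019, -0.818]]
ft_force: [0.1, 0.8, -0.1]
grip_width: 0.0857
gripper_force: 0.0
[ -9.   11.  102.   -3.6  32.1 -86. ]
[208 182  16  51 524] [216. 206.] [ 0.5814 -0.017   0.1578]
[293 182  13  52 472] [299. 207.] [0.5905 0.0452 0.1587]
[184 294  15  15 166] [191. 301.] [ 0.6019 -0.0336  0.2226]
```

View pics/w1.png

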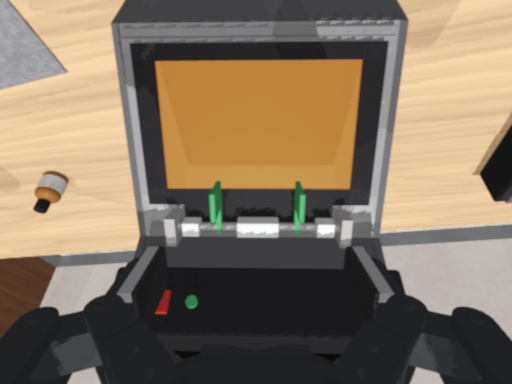

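Wrist view: the amber door, the green tabs at (216,206) and (299,207), and the ears at (170,225) and (345,225). I'll refine the surround frame from this depth image.

```bash
cat > fit.py <<'E'
from h import *
z=np.load('w1.npz');im,d,K,T=[z[k] for k in('im','d','K','T')]
P=cloud(d,K,T);hsv=cv2.cvtColor(im,cv2.COLOR_RGB2HSV)
H,S,V=[hsv[...,i].astype(int) for i in range(3)]
# plane of amber window -> surround z axis
m=(H>8)&(H<22)&(S>180);m[195:]=0;m[:,:150]=0;m[:,370:]=0
m=cv2.erode(m.astype(np.uint8),np.ones((5,5)))>0
g=((H>50)&(H<95)&(S>90)&(V>35)).astype(np.uint8);k,lab,st,c=cv2.connectedComponentsWithStats(g)
# yaw from both tabs: use window edges instead: outline rect of amber
cs=max(cv2.findContours(((H>8)&(H<22)&(S>180)).astype(np.uint8)[:, :],0,2)[0],key=cv2.contourArea)
b=cv2.boundingRect(cs);print('amber box',b)
# frame face: dark frame, left/right strip and bottom strip of door lie on face z=5
fr=[P[60:180,140:152].reshape(-1,3),P[60:180,366:376].reshape(-1,3),P[45:56,160:370].reshape(-1,3)]
F=np.vstack(fr);F=F[(F[:,2]>.05)&(F[:,2]<.2)]
n0=np.median(F,0);u,s,vt=np.linalg.svd(F-n0);n=vt[2]*np.sign(vt[2,2]);res=(F-n0)@n
F=F[abs(res)<.004];n0=F.mean(0);vt=np.linalg.svd(F-n0)[2];n=vt[2]*np.sign(vt[2,2])
print('frame plane pt',n0.round(4),'n',n.round(4),'tilt',np.degrees(np.arccos(n[2])),'az',np.degrees(np.arctan2(-n[1],-n[0])))
a=np.radians(-9.8);ex=np.array([np.cos(a)*np.cos(.6109),np.sin(a)*np.cos(.6109),np.sin(.6109)]);ey=np.array([-np.sin(a),np.cos(a),0]);ez=np.cross(ex,ey)
B=np.c_[ex,ey,ez];O=np.array([.6464-.079*.9854,.0039+.079*.1702,.110])
for i in range(1,k):
    if st[i,4]>300:
        q=(P[lab==i]-O)@B;print('tab pct2,50,98',np.percentile(q,[3,50,97],axis=0).round(4).tolist())
print('frame in B',((F-O)@B).mean(0).round(4),np.percentile((F-O)@B,[3,97],axis=0).round(4).tolist())
# bright hinge parts
w=(S<40)&(V>180);w[:210]=0;w[245:]=0
k,lab,st,c=cv2.connectedComponentsWithStats(w.astype(np.uint8))
for i in range(1,k):
    if st[i,4]>30:q=(P[lab==i]-O)@B;print('bright',st[i],np.percentile(q,[3,50,97],axis=0).round(4).tolist())
R=observe()['tool_rot'];p=observe()['position'];print('grasp pt in B',((p+.155*R[:,2])-O)@B,'tool axes in B',(B.T@R).round(3).tolist())
E
python3 fit.py
```

```text
Traceback (most recent call last):
  File "fit.py", line 10, in <module>
    cs=max(cv2.findContours(((H>8)&(H<22)&(S>180)).astype(np.uint8)[:, :],0,2)[0],key=cv2.contourArea)
ValueError: max() iterable argument is empty
```

```bash
sed -i '/^cs=/d;/^b=/d' fit.py; python3 fit.py
```

```text
frame plane pt [0.5328 0.0213 0.0897] n [-0.5616  0.0975  0.8216] tilt 34.75004855655696 az -9.85144094952518
tab pct2,50,98 [[0.0299, -0.0341, 0.0039], [0.0442, -0.0309, 0.025], [0.0697, -0.03, 0.041]]
tab pct2,50,98 [[0.0297, 0.0293, 0.0036], [0.0439, 0.0308, 0.0274], [0.0704, 0.0394, 0.0409]]
frame in B [-0.041  -0.0022  0.0039] [[-0.0694, -0.0913, 0.0023], [0.0234, 0.0896, 0.0054]]
bright [365 210  10  13  48] [[0.0582, 0.0927, -0.0024], [0.0614, 0.0981, -0.0011], [0.0694, 0.0995, 0.0002]]
bright [164 220  11  18 162] [[0.0583, -0.0736, 0.0221], [0.0652, -0.07, 0.0231], [0.0727, -0.0665, 0.0242]]
bright [341 221  12  19 180] [[0.058, 0.0665, -0.0012], [0.066, 0.0701, 0.023], [0.078, 0.0812, 0.0242]]
bright [181 223  18  13 211] [[0.063, -0.0612, 0.0164], [0.0681, -0.0547, 0.0183], [0.0738, -0.0487, 0.0194]]
bright [236 223  48  14 583] [[0.0626, -0.0155, 0.0164], [0.068, 0.0007, 0.0182], [0.0743, 0.0161, 0.0194]]
bright [381 223 131  10 183] [[0.8111, 0.8509, -1.6931], [0.8562, 1.2661, -1.6512], [0.9168, 1.5816, -1.6195]]
bright [317 224  19  13 221] [[0.0631, 0.0482, 0.0127], [0.0681, 0.0551, 0.0182], [0.0739, 0.0634, 0.0194]]
bright [428 239  84   6 269] [[0.89, 1.1384, -1.5873], [0.9159, 1.4191, -1.5522], [0.9491, 1.5606, -1.5241]]
grasp pt in B [0.03827905 0.00288849 0.11935781] tool axes in B [[-1.0, 0.004, 0.0], [0.004, 1.0, -0.026], [-0.0, -0.026, -1.0]]
```

```bash
python3 -m creep '[{"jaw":-1,"travel":[17,-4,-24],"roll":0},{"jaw":-1,"travel":[34,-8,-48],"roll":0},{"jaw":-1,"travel":[51,-12,-72],"roll":0},{"jaw":-1,"travel":[51,-12,-72],"roll":0}]'
python3 -m creep '[{"jaw":1,"travel":[0,0,0],"roll":0},{"jaw":1,"travel":[0,0,0],"roll":0},{"jaw":1,"travel":[0,0,0],"roll":0},{"jaw":1,"travel":[0,0,0],"roll":0},{"jaw":1,"travel":[0,0,0],"roll":0},{"jaw":1,"travel":[0,0,0],"roll":0},{"jaw":1,"travel":[0,0,0],"roll":0},{"jaw":1,"travel":[0,0,0],"roll":0}]' 40
```

```text
time_s: 8.75
position: [0.4973, 0.0367, 0.2818]
tool_rot: [[-0.81, 0.182, 0.557], [0.139, 0.983, -0.118], [-0.569, -0.018, -0.822]]
ft_force: [-0.3, 0.1, 0.6]
grip_width: 0.0854
gripper_force: 0.0
time_s: 9.55
position: [0.4952, 0.0368, 0.2864]
tool_rot: [[-0.807, 0.182, 0.562], [0.138, 0.983, -0.119], [-0.575, -0.018, -0.818]]
ft_force: [-11.0, 3.5, 11.1]
grip_width: 0.0428
gripper_force: 38.5
```

```bash
python3 -m creep '[{"jaw":1,"travel":[-6,1,8],"roll":0},{"jaw":1,"travel":[-12,2,16],"roll":0},{"jaw":1,"travel":[-24,4,33],"roll":0},{"jaw":1,"travel":[-36,6,52],"roll":0},{"jaw":1,"travel":[-48,8,70],"roll":0},{"jaw":1,"travel":[-60,10,87],"roll":0},{"jaw":1,"travel":[-60,10,87],"roll":0}]'
python3 - <<'E'
from h import *
im,d,K,T=grab('wrist','w2.png')
print(observe()['q'].round(1))
E
```

```text
time_s: 10.25
position: [0.435, 0.0463, 0.3738]
tool_rot: [[-0.805, 0.182, 0.564], [0.139, 0.983, -0.12], [-0.576, -0.019, -0.817]]
ft_force: [0.7, -0.2, -1.6]
grip_width: 0.0425
gripper_force: 41.1
[ -9.2   8.8 101.8  -2.9  34.4 -87.1]
```

View pics/w2.png

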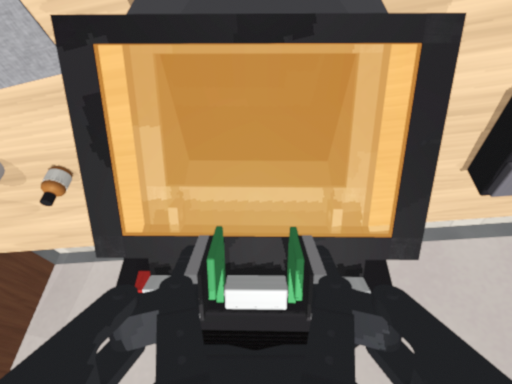

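The door is lifted clear and square in the grip, with its tabs at (215,265) and (295,265). To lay it flat I'll roll 180° so it leans inward, then push outward to bring the tool vertical.

```bash
python3 -m creep '[{"jaw":1,"travel":[-5,20,25],"roll":-0.12},{"jaw":1,"travel":[-5,50,40],"roll":-0.24},{"jaw":1,"travel":[-5,85,50],"roll":-0.37},{"jaw":1,"travel":[0,120,50],"roll":-0.5},{"jaw":1,"travel":[5,155,50],"roll":-0.64},{"jaw":1,"travel":[10,190,50],"roll":-0.78},{"jaw":1,"travel":[15,225,50],"roll":-0.92},{"jaw":1,"travel":[20,260,50],"roll":-1.06},{"jaw":1,"travel":[25,295,50],"roll":-1.2},{"jaw":1,"travel":[30,330,50],"roll":-1.34},{"jaw":1,"travel":[35,365,50],"roll":-1.48},{"jaw":1,"travel":[40,400,50],"roll":-1.62}]'|grep -E "time|posi|rot|force"
python3 -m creep '[{"jaw":1,"travel":[5,20,0],"roll":-0.14},{"jaw":1,"travel":[10,40,0],"roll":-0.28},{"jaw":1,"travel":[10,60,0],"roll":-0.42},{"jaw":1,"travel":[10,80,0],"roll":-0.5},{"jaw":1,"travel":[10,90,0],"roll":-0.57},{"jaw":1,"travel":[10,100,0],"roll":-0.57}]'
python3 -c "
from rig import *
print(observe()['q'].round(1))"
```

```text
time_s: 11.5
position: [0.4769, 0.4477, 0.4196]
tool_rot: [[0.153, 0.98, -0.131], [0.805, -0.2, -0.559], [-0.574, -0.02, -0.819]]
ft_force: [2.2, -0.1, -1.2]
gripper_force: 41.5
time_s: 12.1
position: [0.4872, 0.5468, 0.419]
tool_rot: [[0.562, 0.719, -0.41], [0.596, -0.695, -0.402], [-0.574, -0.019, -0.819]]
ft_force: [0.5, -0.6, -1.7]
grip_width: 0.0425
gripper_force: 41.5
[ 39.4  49.1  23.5  -4.7 142.2  80.3]
```

```bash
python3 -m creep '[{"jaw":1,"travel":[34,36,0],"roll":0},{"jaw":1,"travel":[68,72,0],"roll":0}]' |grep -E "time|posi|rot"
python3 -m creep '[{"jaw":1,"travel":[1370,1460,300],"roll":0}]' >/dev/null
python3 -m creep '[{"jaw":1,"travel":[1370,1460,300],"roll":0}]' >/dev/null
python3 -m creep '[{"jaw":1,"travel":[1370,1460,300],"roll":0}]' |grep -E "time|posi|rot"
python3 -m creep '[{"jaw":1,"travel":[1370,1460,300],"roll":0}]' >/dev/null
python3 -m creep '[{"jaw":1,"travel":[1370,1460,300],"roll":0}]' >/dev/null
python3 -m creep '[{"jaw":1,"travel":[1370,1460,300],"roll":0}]' |grep -E "time|posi|rot|grip"
python3 -c "
from rig import *
print(observe()['q'].round(1))"
```

```text
time_s: 12.3
position: [0.5134, 0.5724, 0.3937]
tool_rot: [[0.562, 0.72, -0.408], [0.6, -0.694, -0.398], [-0.57, -0.021, -0.822]]
time_s: 12.6
position: [0.5225, 0.5782, 0.3797]
tool_rot: [[0.591, 0.718, -0.367], [0.627, -0.696, -0.351], [-0.507, -0.022, -0.861]]
time_s: 12.9
position: [0.5321, 0.5854, 0.3573]
tool_rot: [[0.611, 0.717, -0.335], [0.646, -0.697, -0.313], [-0.457, -0.025, -0.889]]
grip_width: 0.0422
gripper_force: 41.9
[ 39.4  58.1  12.7  -2.4 136.4  81.8]
```

```bash
python3 -m creep '[{"jaw":1,"travel":[1370,1460,800],"roll":0}]' >/dev/null
python3 -m creep '[{"jaw":1,"travel":[1370,1460,800],"roll":0}]' >/dev/null
python3 -m creep '[{"jaw":1,"travel":[1370,1460,800],"roll":0}]' >/dev/null
python3 -m creep '[{"jaw":1,"travel":[1370,1460,800],"roll":0}]' |grep -E "time|posi|rot"
python3 -m creep '[{"jaw":1,"travel":[1370,1460,800],"roll":0}]' >/dev/null
python3 -m creep '[{"jaw":1,"travel":[1370,1460,800],"roll":0}]' >/dev/null
python3 -m creep '[{"jaw":1,"travel":[1370,1460,800],"roll":0}]' >/dev/null
python3 -m creep '[{"jaw":1,"travel":[1370,1460,800],"roll":0}]' |grep -E "time|posi|rot|grip"
python3 -m creep '[{"jaw":1,"travel":[1370,1460,800],"roll":0}]' >/dev/null
python3 -m creep '[{"jaw":1,"travel":[1370,1460,800],"roll":0}]' |grep -E "time|posi|rot|grip"
python3 -c "
from rig import *
print(observe()['q'].round(1))"
```

```text
time_s: 13.3
position: [0.5336, 0.5837, 0.3725]
tool_rot: [[0.638, 0.716, -0.284], [0.67, -0.698, -0.252], [-0.379, -0.029, -0.925]]
time_s: 13.7
position: [0.5365, 0.584, 0.3823]
tool_rot: [[0.661, 0.714, -0.229], [0.69, -0.699, -0.187], [-0.294, -0.034, -0.955]]
grip_width: 0.0423
gripper_force: 41.9
time_s: 13.9
position: [0.5381, 0.5847, 0.3867]
tool_rot: [[0.671, 0.714, -0.198], [0.698, -0.699, -0.153], [-0.248, -0.036, -0.968]]
grip_width: 0.0425
gripper_force: 41.9
[ 38.8  55.5  12.7   0.4 126.2  83.2]
```

```bash
python3 -m creep '[{"jaw":1,"travel":[1620,1180,800],"roll":0}]' >/dev/null
python3 -m creep '[{"jaw":1,"travel":[1620,1180,800],"roll":0}]' >/dev/null
python3 -m creep '[{"jaw":1,"travel":[1620,1180,800],"roll":0}]' >/dev/null
python3 -m creep '[{"jaw":1,"travel":[1620,1180,800],"roll":0}]' |grep -E "time|posi|rot"
python3 -m creep '[{"jaw":1,"travel":[1620,1180,800],"roll":0}]' >/dev/null
python3 -m creep '[{"jaw":1,"travel":[1620,1180,800],"roll":0}]' >/dev/null
python3 -m creep '[{"jaw":1,"travel":[1620,1180,800],"roll":0}]' >/dev/null
python3 -m creep '[{"jaw":1,"travel":[1620,1180,800],"roll":0}]' |grep -E "time|posi|rot|grip"
python3 -c "
from rig import *
print(observe()['q'].round(1))"
```

```text
time_s: 14.3
position: [0.5644, 0.565, 0.3944]
tool_rot: [[0.688, 0.713, -0.133], [0.709, -0.7, -0.082], [-0.152, -0.038, -0.988]]
time_s: 14.7
position: [0.5857, 0.5515, 0.3998]
tool_rot: [[0.698, 0.714, -0.06], [0.715, -0.699, -0.01], [-0.049, -0.036, -0.998]]
grip_width: 0.0426
gripper_force: 41.8
[ 34.7  54.4  12.7   1.7 116.   79.8]
```

```bash
python3 -m creep '[{"jaw":1,"travel":[1800,800,800],"roll":0}]' >/dev/null
python3 -m creep '[{"jaw":1,"travel":[1800,800,800],"roll":0}]' |grep -E "time|posi|rot"
python3 -m creep '[{"jaw":1,"travel":[-30,-20,30],"roll":0.13},{"jaw":1,"travel":[-60,-40,60],"roll":0.26},{"jaw":1,"travel":[-90,-60,90],"roll":0.39},{"jaw":1,"travel":[-120,-90,100],"roll":0.52},{"jaw":1,"travel":[-145,-130,100],"roll":0.65},{"jaw":1,"travel":[-155,-178,100],"roll":0.78},{"jaw":1,"travel":[-160,-226,100],"roll":0.91},{"jaw":1,"travel":[-160,-274,100],"roll":1.04},{"jaw":1,"travel":[-160,-322,100],"roll":1.17},{"jaw":1,"travel":[-160,-370,100],"roll":1.3},{"jaw":1,"travel":[-160,-418,100],"roll":1.43},{"jaw":1,"travel":[-160,-466,100],"roll":1.56}]'|grep -E "time|posi|rot|force"
python3 -m creep '[{"jaw":1,"travel":[0,-48,0],"roll":0.13},{"jaw":1,"travel":[0,-96,0],"roll":0.26},{"jaw":1,"travel":[0,-144,0],"roll":0.39},{"jaw":1,"travel":[0,-192,0],"roll":0.52},{"jaw":1,"travel":[0,-240,0],"roll":0.65},{"jaw":1,"travel":[0,-288,0],"roll":0.78},{"jaw":1,"travel":[10,-330,-20],"roll":0.84},{"jaw":1,"travel":[20,-360,-40],"roll":0.84}]'
python3 -c "
from rig import *
print(observe()['q'].round(1))"
```

```text
time_s: 14.9
position: [0.6069, 0.5318, 0.4035]
tool_rot: [[0.7, 0.714, -0.023], [0.714, -0.699, 0.024], [0.002, -0.033, -0.999]]
time_s: 16.1
position: [0.4461, 0.0761, 0.5039]
tool_rot: [[-0.695, 0.719, -0.021], [0.719, 0.694, -0.024], [-0.002, -0.032, -0.999]]
ft_force: [1.3, 0.3, -2.3]
gripper_force: 41.8
time_s: 16.9
position: [0.4641, -0.279, 0.4674]
tool_rot: [[-0.999, -0.033, 0.005], [-0.033, 0.999, -0.037], [-0.004, -0.037, -0.999]]
ft_force: [-0.2, 0.6, -1.2]
grip_width: 0.0425
gripper_force: 41.9
[ -43.3   18.6   68.9   -1.3   90.8 -135.2]
```

```bash
python3 -m creep '[{"jaw":1,"travel":[15,0,-45],"roll":0},{"jaw":1,"travel":[30,-3,-90],"roll":0},{"jaw":1,"travel":[32,-3,-135],"roll":0},{"jaw":1,"travel":[32,-3,-180],"roll":0},{"jaw":1,"travel":[32,-3,-225],"roll":0},{"jaw":1,"travel":[32,-3,-250],"roll":0},{"jaw":1,"travel":[32,-3,-268],"roll":0},{"jaw":1,"travel":[32,-3,-268],"roll":0}]'
python3 -c "
from h import *
grab('scene','s2.png')"
```

```text
time_s: 17.7
position: [0.4966, -0.2797, 0.1963]
tool_rot: [[-0.999, -0.032, -0.001], [-0.032, 0.999, -0.031], [0.002, -0.031, -1.0]]
ft_force: [0.1, -0.7, -1.0]
grip_width: 0.0424
gripper_force: 41.9
```

View pics/s2.png

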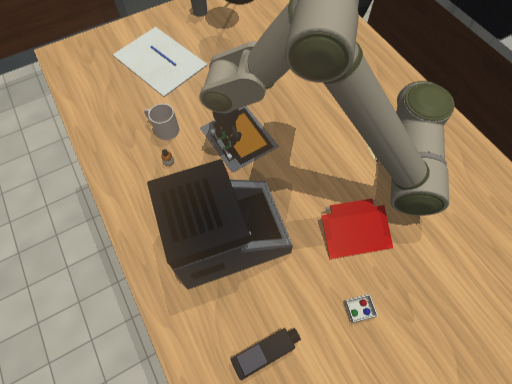

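The door at (250,137) is just above the mat, inside it and with its tabs up. I'll lower it the last few millimetres and release.

```bash
python3 -m creep '[{"jaw":1,"travel":[0,0,-3],"roll":0},{"jaw":1,"travel":[0,0,-5],"roll":0},{"jaw":1,"travel":[0,0,-5],"roll":0}]'
python3 -m creep '[{"jaw":-1,"travel":[0,0,0],"roll":0},{"jaw":-1,"travel":[0,0,0],"roll":0},{"jaw":-1,"travel":[0,0,0],"roll":0},{"jaw":-1,"travel":[0,0,0],"roll":0},{"jaw":-1,"travel":[0,0,0],"roll":0},{"jaw":-1,"travel":[0,0,0],"roll":0},{"jaw":-1,"travel":[0,0,20],"roll":0},{"jaw":-1,"travel":[0,0,60],"roll":0},{"jaw":-1,"travel":[0,0,110],"roll":0},{"jaw":-1,"travel":[0,0,160],"roll":0}]'
cat > top.py <<'E'
import sys;from h import *
n=sys.argv[1];im,d,K,T=grab('top',n+'.png');np.savez(n,im=im,d=d,K=K,T=T)
P=cloud(d,K,T);hsv=cv2.cvtColor(im,cv2.COLOR_RGB2HSV);H,S,V=[hsv[...,i].astype(int) for i in range(3)]
g=((H>45)&(H<95)&(S>90)&(V>35)).astype(np.uint8);k,lab,st,c=cv2.connectedComponentsWithStats(g)
for i in range(1,k):
    if st[i,4]>6:print('green',st[i].tolist(),np.median(P[lab==i],0).round(4))
a=((H>8)&(H<22)&(S>200));a[:160]=0;a[240:]=0;a[:,:295]=0;a[:,370:]=0;q=P[a]
if len(q):print('amber',q.mean(0).round(4),np.percentile(q[:,2],[5,50,95]).round(4))
E
python3 top.py t3
```

```text
time_s: 18.05
position: [0.4973, -0.2796, 0.1942]
tool_rot: [[-0.999, -0.032, 0.003], [-0.032, 0.999, -0.035], [-0.002, -0.035, -0.999]]
ft_force: [-0.7, -2.5, 0.8]
grip_width: 0.0425
gripper_force: 42.9
time_s: 19.05
position: [0.4969, -0.279, 0.3548]
tool_rot: [[-0.999, -0.033, 0.001], [-0.033, 0.999, -0.033], [0.0, -0.033, -0.999]]
ft_force: [0.9, -0.5, -0.1]
grip_width: 0.0851
gripper_force: 0.0
green [151, 197, 4, 3, 9] [0.4621 0.3506 0.014 ]
amber [ 0.4551 -0.3231  0.023 ] [0.0034 0.0075 0.0127]
```

Door released on the mat. Next is the tray: I'll move to the outer limit and lean the tool about 13°.

```bash
python3 -m creep '[{"jaw":-1,"travel":[-20,45,30],"roll":0.05},{"jaw":-1,"travel":[-50,80,50],"roll":0.1},{"jaw":-1,"travel":[-70,125,70],"roll":0.15},{"jaw":-1,"travel":[-70,173,80],"roll":0.2},{"jaw":-1,"travel":[-70,221,80],"roll":0.25},{"jaw":-1,"travel":[-70,269,80],"roll":0.3},{"jaw":-1,"travel":[-70,317,80],"roll":0.35},{"jaw":-1,"travel":[-70,365,80],"roll":0.4},{"jaw":-1,"travel":[-70,413,80],"roll":0.45},{"jaw":-1,"travel":[-70,461,80],"roll":0.5},{"jaw":-1,"travel":[-70,509,80],"roll":0.55},{"jaw":-1,"travel":[-70,557,80],"roll":0.6}]'|grep -E "time|posi|rot"
python3 -m creep '[{"jaw":-1,"travel":[30,38,-10],"roll":0.05},{"jaw":-1,"travel":[60,76,-20],"roll":0.1},{"jaw":-1,"travel":[90,114,-30],"roll":0.15},{"jaw":-1,"travel":[120,152,-40],"roll":0.15},{"jaw":-1,"travel":[150,190,-40],"roll":0.15},{"jaw":-1,"travel":[180,228,-40],"roll":0.15},{"jaw":-1,"travel":[210,260,-40],"roll":0.15}]'|grep -E "time|posi|rot"
python3 -m creep '[{"jaw":-1,"travel":[1180,1610,700],"roll":0}]' >/dev/null
python3 -m creep '[{"jaw":-1,"travel":[1180,1610,700],"roll":0}]' >/dev/null
python3 -m creep '[{"jaw":-1,"travel":[1180,1610,700],"roll":0}]' >/dev/null
python3 -m creep '[{"jaw":-1,"travel":[1180,1610,700],"roll":0}]' |grep -E "time|posi|rot"
```

```text
time_s: 20.3
position: [0.4266, 0.2799, 0.4331]
tool_rot: [[-0.805, -0.593, 0.02], [-0.593, 0.805, -0.027], [-0.001, -0.034, -0.999]]
time_s: 21.0
position: [0.6233, 0.5269, 0.3852]
tool_rot: [[-0.709, -0.705, 0.031], [-0.706, 0.708, -0.017], [-0.01, -0.034, -0.999]]
time_s: 21.4
position: [0.6039, 0.5613, 0.3889]
tool_rot: [[-0.7, -0.704, 0.119], [-0.703, 0.709, 0.059], [-0.126, -0.042, -0.991]]
```

```bash
python3 -m creep '[{"jaw":-1,"travel":[0,0,0],"roll":-0.13},{"jaw":-1,"travel":[0,0,0],"roll":-0.26},{"jaw":-1,"travel":[0,0,0],"roll":-0.4}]' >/dev/null
python3 -m creep '[{"jaw":-1,"travel":[1450,1370,700],"roll":0}]' >/dev/null
python3 -m creep '[{"jaw":-1,"travel":[1450,1370,700],"roll":0}]' >/dev/null
python3 -m creep '[{"jaw":-1,"travel":[1450,1370,700],"roll":0}]' >/dev/null
python3 -m creep '[{"jaw":-1,"travel":[1450,1370,700],"roll":0}]' |grep -E "time|posi|rot"
python3 - <<'E'
from h import *
z=np.load('t3.npz');im,d,K,T=[z[k] for k in('im','d','K','T')]
P=cloud(d,K,T);Z=P[...,2];m=np.zeros(Z.shape,bool);m[185:222,135:172]=1
hsv=cv2.cvtColor(im,cv2.COLOR_RGB2HSV)
m&=((Z>.009)|(hsv[...,1]<70))
c=max(cv2.findContours(m.astype(np.uint8),0,2)[0],key=cv2.contourArea)[:,0].astype(float)
r=np.c_[(c[:,0]-K[0,2])/K[0,0],(c[:,1]-K[1,2])/K[1,1],np.ones(len(c))]@T[:3,:3].T
W=(T[:3,3]+r*((.026-T[2,3])/r[:,2])[:,None])[:,:2].astype(np.float32)
print(cv2.minAreaRect(W))
E
```

```text
time_s: 22.1
position: [0.6116, 0.568, 0.383]
tool_rot: [[-0.9, -0.381, 0.211], [-0.371, 0.925, 0.084], [-0.228, -0.002, -0.974]]
((0.4442206025123596, 0.35050177574157715), (0.06166158616542816, 0.06931807100772858), 74.8000717163086)
```

```bash
python3 -m creep '[{"jaw":-1,"travel":[-34,-35,-10],"roll":-0.13},{"jaw":-1,"travel":[-68,-69,-25],"roll":-0.26},{"jaw":-1,"travel":[-102,-104,-45],"roll":-0.39},{"jaw":-1,"travel":[-136,-138,-65],"roll":-0.52},{"jaw":-1,"travel":[-170,-173,-80],"roll":-0.656},{"jaw":-1,"travel":[-203,-208,-90],"roll":-0.656},{"jaw":-1,"travel":[-203,-208,-90],"roll":-0.656}]'
python3 - <<'E'
from h import *
im,d,K,T=grab('wrist','w4.png');s=observe()
P=cloud(d,K,T);Z=P[...,2];hsv=cv2.cvtColor(im,cv2.COLOR_RGB2HSV);H,S,V=[hsv[...,i].astype(int) for i in range(3)]
m=(Z>.018)&(Z<.035)&(np.hypot(P[...,0]-.444,P[...,1]-.35)<.06)
q=P[m][:,:2].astype(np.float32);r=cv2.minAreaRect(q);print(len(q),r)
R=s['tool_rot'];print(s['position'],'z',R[:,2],'yaz',np.degrees(np.arctan2(R[1,1],R[0,1])))
E
```

```text
time_s: 22.8
position: [0.4067, 0.3584, 0.2923]
tool_rot: [[-0.94, 0.263, 0.216], [0.256, 0.965, -0.061], [-0.225, -0.002, -0.974]]
ft_force: [1.4, 0.4, -0.3]
grip_width: 0.0855
gripper_force: 0.0
1634 ((0.4426521956920624, 0.3523784875869751), (0.05626421421766281, 0.06643988937139511), 74.2676010131836)
[0.40338835 0.35586692 0.29036383] z [ 0.20933495 -0.06553258 -0.97564561] yaz 74.73121307499277
```

View pics/w4.png

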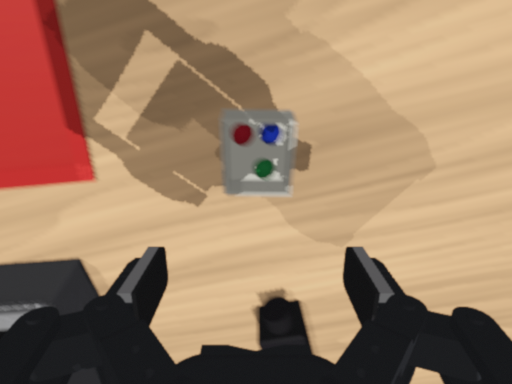

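The tray is at (258,152) with all three stones in it, and its measured size matches exactly. I'll descend and grip it.

```bash
python3 -m creep '[{"jaw":-1,"travel":[1,2,-40],"roll":0},{"jaw":-1,"travel":[3,4,-75],"roll":0},{"jaw":-1,"travel":[3,5,-100],"roll":0},{"jaw":-1,"travel":[3,5,-112],"roll":0},{"jaw":-1,"travel":[3,5,-112],"roll":0}]'
python3 -m creep '[{"jaw":0,"travel":[0,0,0],"roll":0},{"jaw":1,"travel":[0,0,0],"roll":0},{"jaw":1,"travel":[0,0,0],"roll":0},{"jaw":1,"travel":[0,0,0],"roll":0},{"jaw":1,"travel":[0,0,0],"roll":0},{"jaw":1,"travel":[0,0,0],"roll":0}]' 30
```

```text
time_s: 23.35
position: [0.4118, 0.365, 0.1795]
tool_rot: [[-0.941, 0.264, 0.214], [0.256, 0.965, -0.063], [-0.223, -0.004, -0.975]]
ft_force: [0.1, 0.5, 0.0]
grip_width: 0.0855
gripper_force: 0.0
time_s: 23.95
position: [0.4117, 0.365, 0.1819]
tool_rot: [[-0.94, 0.264, 0.218], [0.257, 0.965, -0.061], [-0.226, -0.002, -0.974]]
ft_force: [-2.5, -1.1, 5.4]
grip_width: 0.0554
gripper_force: 32.0
```

```bash
python3 -m creep '[{"jaw":1,"travel":[0,0,8],"roll":0},{"jaw":1,"travel":[0,0,25],"roll":0},{"jaw":1,"travel":[0,-5,50],"roll":0.01},{"jaw":1,"travel":[5,-15,80],"roll":0.02},{"jaw":1,"travel":[10,-32,110],"roll":0.03},{"jaw":1,"travel":[20,-55,140],"roll":0.04},{"jaw":1,"travel":[30,-85,165],"roll":0.06},{"jaw":1,"travel":[40,-118,188],"roll":0.08},{"jaw":1,"travel":[50,-152,200],"roll":0.1},{"jaw":1,"travel":[60,-186,206],"roll":0.1},{"jaw":1,"travel":[70,-220,208],"roll":0.1},{"jaw":1,"travel":[80,-254,208],"roll":0.1}]'
python3 -m creep '[{"jaw":1,"travel":[12,-30,0],"roll":0},{"jaw":1,"travel":[22,-56,0],"roll":0},{"jaw":1,"travel":[30,-75,0],"roll":0},{"jaw":1,"travel":[34,-84,0],"roll":0},{"jaw":1,"travel":[35,-86,0],"roll":0},{"jaw":1,"travel":[35,-86,0],"roll":0}]'
python3 - <<'E'
from h import *
im,d,K,T=grab('wrist','w5.png');s=observe();print(s['position'],s['tool_rot'].round(3).tolist())
E
```

```text
time_s: 25.15
position: [0.4912, 0.1094, 0.3897]
tool_rot: [[-0.961, 0.166, 0.222], [0.161, 0.986, -0.04], [-0.226, -0.003, -0.974]]
ft_force: [0.3, -0.1, -1.2]
grip_width: 0.0555
gripper_force: 32.4
time_s: 25.75
position: [0.5262, 0.0253, 0.3886]
tool_rot: [[-0.961, 0.166, 0.22], [0.161, 0.986, -0.04], [-0.224, -0.003, -0.975]]
ft_force: [-0.3, -0.1, -1.4]
grip_width: 0.0555
gripper_force: 32.4
[0.52609802 0.0255666  0.38852998] [[-0.961, 0.166, 0.22], [0.161, 0.986, -0.04], [-0.224, -0.003, -0.975]]
```

View pics/w5.png

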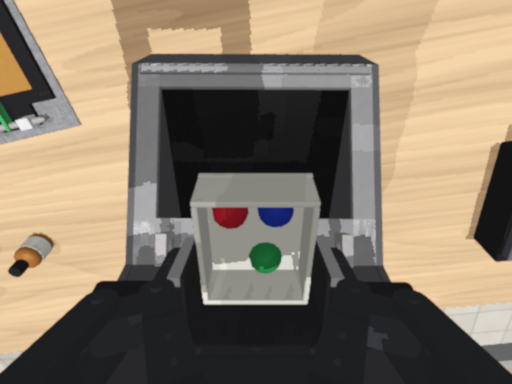

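The tray, at (255,240), is level over the doorway with all three stones. I'll lower it straight down.

```bash
python3 -m creep '[{"jaw":1,"travel":[1,-1,-12],"roll":0},{"jaw":1,"travel":[1,-1,-40],"roll":0},{"jaw":1,"travel":[1,-1,-72],"roll":0},{"jaw":1,"travel":[1,-1,-104],"roll":0},{"jaw":1,"travel":[1,-1,-134],"roll":0},{"jaw":1,"travel":[1,-1,-160],"roll":0},{"jaw":1,"travel":[1,-1,-180],"roll":0},{"jaw":1,"travel":[1,-1,-192],"roll":0},{"jaw":1,"travel":[1,-1,-197],"roll":0},{"jaw":1,"travel":[1,-1,-197],"roll":0}]'
```

```text
time_s: 26.8
position: [0.5273, 0.0245, 0.1912]
tool_rot: [[-0.961, 0.166, 0.219], [0.161, 0.986, -0.04], [-0.223, -0.003, -0.975]]
ft_force: [0.5, -0.3, -1.6]
grip_width: 0.0553
gripper_force: 32.3
```

```bash
python3 -m creep '[{"jaw":1,"travel":[0,0,-2],"roll":0},{"jaw":1,"travel":[0,0,-4],"roll":0},{"jaw":1,"travel":[0,0,-4],"roll":0}]'
python3 -m creep '[{"jaw":0.2,"travel":[0,0,0],"roll":0},{"jaw":-0.2,"travel":[0,0,0],"roll":0},{"jaw":-0.6,"travel":[0,0,0],"roll":0},{"jaw":-1,"travel":[0,0,0],"roll":0},{"jaw":-1,"travel":[0,0,0],"roll":0},{"jaw":-1,"travel":[0,0,0],"roll":0},{"jaw":-1,"travel":[0,0,25],"roll":0},{"jaw":-1,"travel":[0,0,70],"roll":0},{"jaw":-1,"travel":[0,0,120],"roll":0},{"jaw":-1,"travel":[-10,0,170],"roll":0},{"jaw":-1,"travel":[-30,0,210],"roll":0}]'
python3 - <<'E'
from h import *
im,d,K,T=grab('wrist','w6.png');P=cloud(d,K,T);hsv=cv2.cvtColor(im,cv2.COLOR_RGB2HSV);H,S,V=[hsv[...,i].astype(int) for i in range(3)]
for n,m in(('red',(H<8)|(H>172)),('blue',(H>105)&(H<130)),('green',(H>50)&(H<90))):
    m=m&(S>120)&(P[...,2]<.06)&(np.hypot(P[...,0]-.56,P[...,1]-.019)<.08);print(n,m.sum(),np.median(P[m],0).round(4) if m.any() else '')
m=(np.hypot(P[...,0]-.56,P[...,1]-.019)<.06)&(P[...,2]>.027)&(P[...,2]<.05)
print(m.sum(),cv2.minAreaRect(P[m][:,:2].astype(np.float32)),np.percentile(P[m][:,2],[5,50,95]))
E
```

```text
time_s: 27.1
position: [0.5276, 0.0239, 0.188]
tool_rot: [[-0.961, 0.167, 0.222], [0.162, 0.986, -0.041], [-0.225, -0.003, -0.974]]
ft_force: [-0.5, 1.3, 1.0]
grip_width: 0.0556
gripper_force: 32.7
time_s: 28.2
position: [0.4974, 0.0237, 0.3999]
tool_rot: [[-0.961, 0.166, 0.222], [0.161, 0.986, -0.041], [-0.226, -0.004, -0.974]]
ft_force: [0.9, -0.6, -0.2]
grip_width: 0.0855
gripper_force: 0.0
red 160 [0.5418 0.0077 0.0184]
blue 159 [0.5444 0.0305 0.0183]
green 129 [0.5761 0.0208 0.0184]
474 ((0.5609022378921509, 0.017352167516946793), (0.0559016689658165, 0.06367282569408417), 80.4842300415039) [0.02782537 0.03150824 0.03281264]
```

The tray stands on the chamber floor: its rim is at z = 0.032 and all three stones are inside. Now I'll bring the tool back to vertical before fetching the door.

```bash
python3 -m creep '[{"jaw":-1,"travel":[-20,30,10],"roll":-0.13},{"jaw":-1,"travel":[-30,70,10],"roll":-0.26},{"jaw":-1,"travel":[-30,115,10],"roll":-0.4},{"jaw":-1,"travel":[-30,160,10],"roll":-0.54},{"jaw":-1,"travel":[-20,205,10],"roll":-0.68},{"jaw":-1,"travel":[-10,250,10],"roll":-0.82},{"jaw":-1,"travel":[0,295,10],"roll":-0.96},{"jaw":-1,"travel":[15,340,10],"roll":-1.1},{"jaw":-1,"travel":[30,385,10],"roll":-1.24},{"jaw":-1,"travel":[45,430,0],"roll":-1.38},{"jaw":-1,"travel":[60,470,0],"roll":-1.52},{"jaw":-1,"travel":[70,500,0],"roll":-1.66}]'|grep -E "posi|rot"
python3 -m creep '[{"jaw":-1,"travel":[10,10,0],"roll":-0.14},{"jaw":-1,"travel":[20,20,0],"roll":-0.28},{"jaw":-1,"travel":[30,30,0],"roll":-0.42},{"jaw":-1,"travel":[50,50,0],"roll":-0.52},{"jaw":-1,"travel":[80,80,0],"roll":-0.52}]'|grep -E "posi|rot"
python3 -m creep '[{"jaw":-1,"travel":[1450,1400,700],"roll":0}]' >/dev/null
python3 -m creep '[{"jaw":-1,"travel":[1450,1400,700],"roll":0}]' >/dev/null
python3 -m creep '[{"jaw":-1,"travel":[1450,1400,700],"roll":0}]' |grep -E "time|posi|rot"
python3 -m creep '[{"jaw":-1,"travel":[1450,1400,700],"roll":0}]' >/dev/null
python3 -m creep '[{"jaw":-1,"travel":[1450,1400,700],"roll":0}]' |grep -E "time|posi|rot"
```

```text
position: [0.5676, 0.5263, 0.3953]
tool_rot: [[0.25, 0.966, -0.063], [0.942, -0.258, -0.217], [-0.225, -0.005, -0.974]]
position: [0.5881, 0.5475, 0.3734]
tool_rot: [[0.687, 0.713, -0.142], [0.699, -0.701, -0.141], [-0.2, -0.002, -0.98]]
time_s: 30.25
position: [0.5901, 0.5528, 0.3767]
tool_rot: [[0.694, 0.715, -0.083], [0.71, -0.699, -0.087], [-0.12, 0.002, -0.993]]
time_s: 30.45
position: [0.5922, 0.5565, 0.3769]
tool_rot: [[0.698, 0.714, -0.045], [0.713, -0.7, -0.051], [-0.068, 0.004, -0.998]]
```

```bash
python3 -m creep '[{"jaw":-1,"travel":[1450,1400,700],"roll":0}]' >/dev/null
python3 -m creep '[{"jaw":-1,"travel":[1450,1400,700],"roll":0}]' |grep -E "time|posi|rot"
python3 -m creep '[{"jaw":-1,"travel":[-30,-30,20],"roll":0.14},{"jaw":-1,"travel":[-60,-65,40],"roll":0.28},{"jaw":-1,"travel":[-90,-100,60],"roll":0.42},{"jaw":-1,"travel":[-120,-138,70],"roll":0.56},{"jaw":-1,"travel":[-145,-180,70],"roll":0.7},{"jaw":-1,"travel":[-155,-228,70],"roll":0.84},{"jaw":-1,"travel":[-160,-276,70],"roll":0.98},{"jaw":-1,"travel":[-160,-324,70],"roll":1.12},{"jaw":-1,"travel":[-160,-372,70],"roll":1.26},{"jaw":-1,"travel":[-160,-420,70],"roll":1.4},{"jaw":-1,"travel":[-160,-468,70],"roll":1.54},{"jaw":-1,"travel":[-160,-516,70],"roll":1.68}]'|grep -E "time|posi|rot"
python3 -m creep '[{"jaw":-1,"travel":[0,-48,-10],"roll":0.14},{"jaw":-1,"travel":[0,-96,-20],"roll":0.28},{"jaw":-1,"travel":[0,-144,-40],"roll":0.42},{"jaw":-1,"travel":[10,-190,-60],"roll":0.56},{"jaw":-1,"travel":[30,-235,-80],"roll":0.7},{"jaw":-1,"travel":[50,-280,-100],"roll":0.7},{"jaw":-1,"travel":[60,-320,-120],"roll":0.7},{"jaw":-1,"travel":[60,-328,-120],"roll":0.7},{"jaw":-1,"travel":[60,-328,-120],"roll":0.7}]'|grep -E "time|posi|rot"
cat > door.py <<'E'
from h import *
s=observe();im,d,K,T=grab('wrist','wd.png')
P=cloud(d,K,T);hsv=cv2.cvtColor(im,cv2.COLOR_RGB2HSV);H,S,V=[hsv[...,i].astype(int) for i in range(3)]
g=((H>50)&(H<95)&(S>90)&(V>35)).astype(np.uint8);k,lab,st,c=cv2.connectedComponentsWithStats(g)
for i in range(1,k):
    q=P[lab==i]
    if st[i,4]>60:
        t=q[q[:,2]>.035];print(st[i],np.percentile(q,[3,50,97],axis=0).round(4).tolist(),'top',len(t),t.mean(0).round(4),cv2.minAreaRect(t[:,:2].astype(np.float32)))
w=(S<40)&(V>150)&(P[...,2]>.014)&(P[...,2]<.03)
q=P[w][:,:2];print('blocks',len(q),q.mean(0),cv2.minAreaRect(q.astype(np.float32)) if len(q) else '')
R=s['tool_rot'];print(s['position'],R[:,2].round(3),'grasp',s['position']+.155*R[:,2],'yaz',np.degrees(np.arctan2(R[1,1],R[0,1])))
E
python3 door.py
```

```text
time_s: 30.65
position: [0.5947, 0.5604, 0.3767]
tool_rot: [[0.7, 0.714, -0.007], [0.714, -0.7, -0.015], [-0.015, 0.006, -1.0]]
time_s: 31.85
position: [0.4348, 0.0688, 0.4469]
tool_rot: [[-0.748, 0.664, 0.019], [0.664, 0.748, -0.008], [-0.019, 0.007, -1.0]]
time_s: 32.75
position: [0.4956, -0.2613, 0.3244]
tool_rot: [[-0.999, 0.035, 0.017], [0.035, 0.999, 0.005], [-0.017, 0.006, -1.0]]
[259 163   8  43 229] [[0.4866, -0.2556, 0.0071], [0.5021, -0.2526, 0.0424], [0.527, -0.249, 0.045]] top 124 [ 0.4959 -0.2537  0.0455] ((0.4618428945541382, -0.2548333406448364), (0.09314572066068649, 0.003912072163075209), 1.891680359840393)
[184 167  18  44 465] [[0.4893, -0.3194, 0.0076], [0.5043, -0.3158, 0.0243], [0.5286, -0.3145, 0.0446]] top 167 [ 0.4992 -0.3169  0.0424] ((0.4997149109840393, -0.3175312280654907), (0.021905245259404182, 0.004375607706606388), 1.3308402299880981)
blocks 900 [ 0.54465794 -0.28276247] ((0.5847843289375305, -0.3095722198486328), (0.12020431458950043, 0.20191222429275513), 62.086612701416016)
[ 0.49561894 -0.26131877  0.32436826] [ 0.017  0.005 -1.   ] grasp [ 0.49824079 -0.26048548  0.16939267] yaz 88.01379390495872
```

```bash
python3 -m creep '[{"jaw":-1,"travel":[0,-25,0],"roll":0.063},{"jaw":-1,"travel":[0,-25,-40],"roll":0.063},{"jaw":-1,"travel":[0,-25,-80],"roll":0.063},{"jaw":-1,"travel":[0,-25,-115],"roll":0.063},{"jaw":-1,"travel":[0,-25,-130],"roll":0.063},{"jaw":-1,"travel":[0,-25,-130],"roll":0.063}]'
python3 -m creep '[{"jaw":1,"travel":[0,0,0],"roll":0},{"jaw":1,"travel":[0,0,0],"roll":0},{"jaw":1,"travel":[0,0,0],"roll":0},{"jaw":1,"travel":[0,0,0],"roll":0},{"jaw":1,"travel":[0,0,0],"roll":0},{"jaw":1,"travel":[0,0,0],"roll":0},{"jaw":1,"travel":[0,0,0],"roll":0}]' 40
```

```text
time_s: 33.4
position: [0.4951, -0.2814, 0.1954]
tool_rot: [[-0.999, -0.033, 0.015], [-0.033, 0.999, 0.008], [-0.016, 0.008, -1.0]]
ft_force: [0.4, 0.3, 0.4]
grip_width: 0.0855
gripper_force: 0.0
time_s: 34.1
position: [0.4957, -0.2825, 0.1998]
tool_rot: [[-0.999, -0.033, 0.021], [-0.033, 0.999, 0.003], [-0.021, 0.002, -1.0]]
ft_force: [-2.3, 2.5, 13.7]
grip_width: 0.0424
gripper_force: 38.7
```

```bash
python3 -m creep '[{"jaw":1,"travel":[0,0,20],"roll":0},{"jaw":1,"travel":[0,0,60],"roll":0},{"jaw":1,"travel":[-10,0,105],"roll":0},{"jaw":1,"travel":[-20,0,150],"roll":0},{"jaw":1,"travel":[-30,15,195],"roll":0.04},{"jaw":1,"travel":[-45,40,235],"roll":0.08},{"jaw":1,"travel":[-60,75,265],"roll":0.12},{"jaw":1,"travel":[-65,115,285],"roll":0.16},{"jaw":1,"travel":[-65,160,300],"roll":0.2},{"jaw":1,"travel":[-65,208,300],"roll":0.24},{"jaw":1,"travel":[-65,256,300],"roll":0.28},{"jaw":1,"travel":[-65,304,300],"roll":0.32}]'
python3 -m creep '[{"jaw":1,"travel":[0,48,0],"roll":0.04},{"jaw":1,"travel":[0,96,0],"roll":0.08},{"jaw":1,"travel":[0,144,0],"roll":0.12},{"jaw":1,"travel":[0,192,0],"roll":0.16},{"jaw":1,"travel":[0,240,0],"roll":0.2},{"jaw":1,"travel":[15,285,-15],"roll":0.24},{"jaw":1,"travel":[40,325,-35],"roll":0.28},{"jaw":1,"travel":[65,365,-55],"roll":0.32},{"jaw":1,"travel":[90,405,-75],"roll":0.36},{"jaw":1,"travel":[120,445,-90],"roll":0.4},{"jaw":1,"travel":[150,480,-90],"roll":0.42},{"jaw":1,"travel":[180,510,-90],"roll":0.42}]'|grep -E "time|posi|rot"
python3 -m creep '[{"jaw":1,"travel":[1450,1370,700],"roll":0}]' >/dev/null
python3 -m creep '[{"jaw":1,"travel":[1450,1370,700],"roll":0}]' |grep -E "time|posi|rot"
```

```text
time_s: 35.3
position: [0.4288, 0.0236, 0.4979]
tool_rot: [[-0.938, -0.346, 0.017], [-0.346, 0.938, 0.011], [-0.02, 0.004, -1.0]]
ft_force: [1.0, -0.4, -2.1]
grip_width: 0.0416
gripper_force: 43.7
time_s: 36.5
position: [0.6024, 0.5249, 0.4069]
tool_rot: [[-0.715, -0.699, 0.009], [-0.699, 0.715, 0.017], [-0.019, 0.006, -1.0]]
time_s: 36.7
position: [0.6107, 0.5356, 0.4025]
tool_rot: [[-0.715, -0.698, 0.041], [-0.696, 0.716, 0.046], [-0.061, 0.005, -0.998]]
```

```bash
python3 -m creep '[{"jaw":1,"travel":[1480,1320,700],"roll":-0.05}]' >/dev/null
python3 -m creep '[{"jaw":1,"travel":[1480,1320,700],"roll":0}]' >/dev/null
python3 -m creep '[{"jaw":1,"travel":[1480,1320,700],"roll":0}]' >/dev/null
python3 -m creep '[{"jaw":1,"travel":[1480,1320,700],"roll":0}]' >/dev/null
python3 -m creep '[{"jaw":1,"travel":[1480,1320,700],"roll":0}]' >/dev/null
python3 -m creep '[{"jaw":1,"travel":[1480,1320,700],"roll":0}]' >/dev/null
python3 -m creep '[{"jaw":1,"travel":[1480,1320,700],"roll":0}]' >/dev/null
python3 -m creep '[{"jaw":1,"travel":[1480,1320,700],"roll":0}]' |grep -E "time|posi|rot"
python3 -m creep '[{"jaw":1,"travel":[1480,1320,700],"roll":0}]' >/dev/null
python3 -m creep '[{"jaw":1,"travel":[1480,1320,700],"roll":0}]' >/dev/null
python3 -m creep '[{"jaw":1,"travel":[1480,1320,700],"roll":0}]' >/dev/null
python3 -m creep '[{"jaw":1,"travel":[1480,1320,700],"roll":0}]' |grep -E "time|posi|rot"
```

```text
time_s: 37.5
position: [0.6272, 0.5532, 0.3964]
tool_rot: [[-0.718, -0.661, 0.217], [-0.632, 0.75, 0.195], [-0.292, 0.003, -0.956]]
time_s: 37.9
position: [0.6363, 0.5624, 0.3905]
tool_rot: [[-0.689, -0.661, 0.297], [-0.606, 0.75, 0.266], [-0.399, 0.003, -0.917]]
```

```bash
python3 -m creep '[{"jaw":1,"travel":[1480,1320,700],"roll":0}]' >/dev/null
python3 -m creep '[{"jaw":1,"travel":[1480,1320,700],"roll":0}]' >/dev/null
python3 -m creep '[{"jaw":1,"travel":[1480,1320,700],"roll":0}]' >/dev/null
python3 -m creep '[{"jaw":1,"travel":[1480,1320,700],"roll":0}]' >/dev/null
python3 -m creep '[{"jaw":1,"travel":[1480,1320,700],"roll":0}]' >/dev/null
python3 -m creep '[{"jaw":1,"travel":[1480,1320,700],"roll":0}]' >/dev/null
python3 -m creep '[{"jaw":1,"travel":[1480,1320,700],"roll":0}]' |grep -E "time|posi|rot"
```

```text
time_s: 38.6
position: [0.6518, 0.5778, 0.3803]
tool_rot: [[-0.617, -0.662, 0.427], [-0.541, 0.75, 0.38], [-0.572, 0.004, -0.821]]
```

```bash
python3 -m creep '[{"jaw":1,"travel":[22,20,10],"roll":0}]' |grep -E "time|posi|rot"
python3 - <<'E'
import numpy as np
exec(open('fit.py').read().split('for i in range')[0].split("a=np.radians")[1].join(["a=np.radians",""])) if 0 else None
a=np.radians(-9.83);t=np.radians(35)
ex=np.array([np.cos(a)*np.cos(t),np.sin(a)*np.cos(t),np.sin(t)]);ey=np.array([-np.sin(a),np.cos(a),0]);ez=np.cross(ex,ey)
O=np.array([.6464-.079*.9854,.0039+.079*.1702,.110])+.001*ex-.001*ez
# tool at home: tool leans 36.2: TCP at x offset; on mat TCP rel door_mid: (.4957-.4985+.039, ., .1968)
for h in (0,.1):
    print(h,(O+ex*(.0362+.0)+ez*(.1955+h)).round(4))
print(ex,ey,ez)
E
```

```text
time_s: 38.7
position: [0.6531, 0.5794, 0.3788]
tool_rot: [[-0.61, -0.661, 0.437], [-0.535, 0.75, 0.39], [-0.585, 0.004, -0.811]]
0 [0.4887 0.0312 0.2907]
0.1 [0.4321 0.041  0.3726]
[ 0.80712578 -0.13985009  0.57357644] [0.17072543 0.98531864 0.        ] [-0.56515556  0.09792409  0.81915204]
```

```bash
python3 -m creep '[{"jaw":1,"travel":[-35,-30,15],"roll":-0.08},{"jaw":1,"travel":[-70,-60,20],"roll":-0.16},{"jaw":1,"travel":[-105,-90,20],"roll":-0.24},{"jaw":1,"travel":[-140,-120,20],"roll":-0.32},{"jaw":1,"travel":[-175,-150,20],"roll":-0.4},{"jaw":1,"travel":[-205,-185,20],"roll":-0.48},{"jaw":1,"travel":[-220,-230,20],"roll":-0.56},{"jaw":1,"travel":[-225,-278,20],"roll":-0.64},{"jaw":1,"travel":[-225,-326,20],"roll":-0.72},{"jaw":1,"travel":[-225,-374,20],"roll":-0.8},{"jaw":1,"travel":[-225,-422,20],"roll":-0.88},{"jaw":1,"travel":[-225,-470,20],"roll":-0.892}]'|grep -E "time|posi|rot"
python3 -m creep '[{"jaw":1,"travel":[0,-35,-8],"roll":0},{"jaw":1,"travel":[2,-60,-20],"roll":0},{"jaw":1,"travel":[4,-68,-26],"roll":0},{"jaw":1,"travel":[4,-68,-26],"roll":0},{"jaw":1,"travel":[4,-68,-26],"roll":0}]'
cat > wl.py <<'E'
import sys;from h import *
s=observe();n=sys.argv[1];im,d,K,T=grab('wrist',n+'.png');np.savez(n,im=im,d=d,K=K,T=T)
P=cloud(d,K,T)
a=np.radians(-9.83);t=np.radians(35)
ex=np.array([np.cos(a)*np.cos(t),np.sin(a)*np.cos(t),np.sin(t)]);ey=np.array([-np.sin(a),np.cos(a),0]);ez=np.cross(ex,ey);B=np.c_[ex,ey,ez]
O=np.array([.6464-.079*.9854,.0039+.079*.1702,.110])+.001*ex-.001*ez
Q=(P-O)@B
hsv=cv2.cvtColor(im,cv2.COLOR_RGB2HSV);H,S,V=[hsv[...,i].astype(int) for i in range(3)]
print('TCP in B',((s['position']-O)@B).round(4),'tool in B',(B.T@s['tool_rot']).round(3).tolist())
g=((H>50)&(H<95)&(S>90)&(V>35)).astype(np.uint8);k,lab,st,c=cv2.connectedComponentsWithStats(g)
for i in range(1,k):
    if st[i,4]>200:print('tab',st[i].tolist(),np.percentile(Q[lab==i],[3,50,97],axis=0).round(4).tolist())
# door's frame strip points: dark, above face, lower edge & sides
zz=Q[...,2]
dk=(V<60)&(zz>.01)&(zz<.16)&(Q[...,0]<.045)&(Q[...,0]>-.1)&(abs(Q[...,1])<.11)
dk[250:]=0
q=Q[dk];med=np.median(q[:,2]);q=q[abs(q[:,2]-med)<.015]
A=np.c_[q[:,0],q[:,1],np.ones(len(q))];co=np.linalg.lstsq(A,q[:,2],rcond=None)[0];r=q[:,2]-A@co;q=q[abs(r)<.003];A=A[abs(r)<.003];co=np.linalg.lstsq(A,q[:,2],rcond=None)[0]
print('door top plane z=',co.round(4),'n',len(q),'slopes deg',np.degrees(co[:2]).round(2),'extent',np.percentile(q,[.5,99.5],axis=0).round(4).tolist())
b=q[q[:,0]<np.percentile(q[:,0],.5)+.008]
lo=[b[(b[:,1]>y0)&(b[:,1]<y0+.02),0].min() if ((b[:,1]>y0)&(b[:,1]<y0+.02)).any() else None for y0 in(-.08,-.04,0,.04,.06)];print('lower edge x by y',lo)
E
python3 wl.py w7
```

```text
time_s: 39.9
position: [0.4274, 0.108, 0.3987]
tool_rot: [[-0.799, 0.17, 0.577], [0.141, 0.985, -0.096], [-0.585, 0.005, -0.811]]
time_s: 40.4
position: [0.4321, 0.0417, 0.3724]
tool_rot: [[-0.799, 0.169, 0.576], [0.14, 0.986, -0.095], [-0.584, 0.004, -0.812]]
ft_force: [-0.3, 1.1, -2.3]
grip_width: 0.0422
gripper_force: 43.7
TCP in B [0.0359 0.0007 0.2955] tool in B [[-1.0, 0.001, 0.013], [0.001, 1.0, 0.005], [-0.013, 0.005, -1.0]]
tab [285, 217, 17, 74, 976] [[0.0262, 0.0195, 0.1033], [0.0362, 0.0207, 0.1305], [0.0693, 0.0262, 0.1415]]
tab [209, 219, 18, 73, 1001] [[0.0268, -0.0195, 0.1026], [0.0387, -0.0167, 0.127], [0.0696, -0.0159, 0.1403]]
door top plane z= [-0.0115  0.0014  0.1039] n 25236 slopes deg [-0.66  0.08] extent [[-0.0755, -0.09, 0.1023], [0.0445, 0.0924, 0.1064]]
lower edge x by y [np.float64(-0.0739472646094551), np.float64(-0.0754274827273702), np.float64(-0.07573111336837313), np.float64(-0.07605094394227241), np.float64(-0.0756646705853079)]
```

View pics/w7.png

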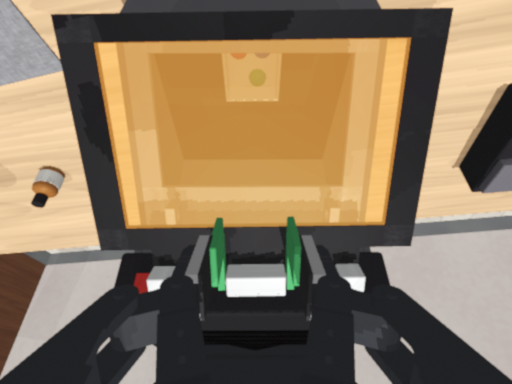

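The door is square over its place: the plane tilt is 0.7° and the offset is about 2 mm in x and 1.5 mm in y. I'll approach along the surround normal.

```bash
python3 -m creep '[{"jaw":1,"travel":[13,-3,-17],"roll":0},{"jaw":1,"travel":[28,-6,-38],"roll":0},{"jaw":1,"travel":[42,-9,-58],"roll":0},{"jaw":1,"travel":[49,-10,-68],"roll":0},{"jaw":1,"travel":[51,-10.5,-71.5],"roll":0},{"jaw":1,"travel":[51,-10.5,-71.5],"roll":0}]'
python3 wl.py w8
```

```text
time_s: 41.05
position: [0.4831, 0.0315, 0.3005]
tool_rot: [[-0.8, 0.168, 0.575], [0.139, 0.986, -0.095], [-0.583, 0.004, -0.812]]
ft_force: [0.2, -0.1, -2.1]
grip_width: 0.042
gripper_force: 43.7
TCP in B [ 0.0373 -0.0007  0.2067] tool in B [[-1.0, 0.0, 0.012], [0.0, 1.0, 0.005], [-0.012, 0.005, -1.0]]
tab [285, 217, 17, 73, 972] [[0.0273, 0.0182, 0.0158], [0.0372, 0.0193, 0.0419], [0.0693, 0.0222, 0.0528]]
tab [209, 218, 18, 73, 992] [[0.0279, -0.0207, 0.0145], [0.0397, -0.018, 0.0384], [0.0695, -0.0172, 0.0515]]
door top plane z= [-0.013   0.0019  0.0151] n 25601 slopes deg [-0.75  0.11] extent [[-0.0744, -0.0917, 0.0135], [0.0446, 0.0914, 0.0177]]
lower edge x by y [np.float64(-0.07339549867250769), np.float64(-0.07375657081740906), np.float64(-0.0745164792448525), np.float64(-0.07486754407109353), np.float64(-0.0750041490986052)]
```

```bash
python3 -m creep '[{"jaw":1,"travel":[3,-0.5,-3],"roll":0},{"jaw":1,"travel":[5.5,-1,-6],"roll":0},{"jaw":1,"travel":[7,-1.2,-8],"roll":0},{"jaw":1,"travel":[7,-1.2,-8.5],"roll":0},{"jaw":1,"travel":[7,-1.2,-8.5],"roll":0}]'
python3 wl.py w9
```

```text
time_s: 41.6
position: [0.4895, 0.03, 0.293]
tool_rot: [[-0.799, 0.169, 0.577], [0.139, 0.986, -0.095], [-0.585, 0.004, -0.811]]
ft_force: [-13.5, -0.1, 13.9]
grip_width: 0.0424
gripper_force: 48.8
TCP in B [ 0.0384 -0.001   0.1968] tool in B [[-1.0, 0.001, 0.013], [0.001, 1.0, 0.005], [-0.013, 0.005, -1.0]]
tab [208, 219, 18, 73, 986] [[0.0293, -0.021, 0.0056], [0.0408, -0.0184, 0.0291], [0.0705, -0.0176, 0.042]]
tab [285, 218, 18, 73, 980] [[0.0286, 0.0178, 0.0073], [0.0386, 0.0189, 0.0329], [0.0696, 0.0216, 0.0433]]
door top plane z= [-0.7351  0.0034  0.0593] n 116 slopes deg [-42.12   0.19] extent [[0.0288, -0.0342, 0.0317], [0.0342, 0.0344, 0.0407]]
lower edge x by y [None, np.float64(0.028518588967165973), None, None, None]
```

Seated: the tabs read the same as at the start and the contact force is about 19 N. I'll release.

```bash
python3 -m creep '[{"jaw":0.3,"travel":[0,0,0],"roll":0},{"jaw":0.1,"travel":[0,0,0],"roll":0},{"jaw":-0.2,"travel":[0,0,0],"roll":0},{"jaw":-0.5,"travel":[0,0,0],"roll":0},{"jaw":-1,"travel":[0,0,0],"roll":0},{"jaw":-1,"travel":[0,0,0],"roll":0},{"jaw":-1,"travel":[0,0,0],"roll":0},{"jaw":-1,"travel":[0,0,0],"roll":0}]'
python3 -m creep '[{"jaw":-1,"travel":[-6,1,8],"roll":0},{"jaw":-1,"travel":[-18,3,26],"roll":0},{"jaw":-1,"travel":[-36,6,52],"roll":0},{"jaw":-1,"travel":[-56,9,80],"roll":0},{"jaw":-1,"travel":[-56,9,80],"roll":0},{"jaw":-1,"travel":[-56,9,80],"roll":0}]'
sed -i 's/w1.npz/wA.npz/' fit.py; python3 wl.py wA | grep -E "TCP|tab"; sed -i 's/^O=/#/' fit.py; python3 fit.py
```

```text
time_s: 42.45
position: [0.4903, 0.0298, 0.2917]
tool_rot: [[-0.8, 0.169, 0.575], [0.14, 0.986, -0.095], [-0.583, 0.004, -0.812]]
ft_force: [-0.6, -0.1, -0.7]
grip_width: 0.0855
gripper_force: 0.0
time_s: 43.05
position: [0.4337, 0.039, 0.3723]
tool_rot: [[-0.799, 0.169, 0.577], [0.14, 0.986, -0.095], [-0.584, 0.004, -0.811]]
ft_force: [-0.0, -0.7, -0.9]
grip_width: 0.0854
gripper_force: 0.0
TCP in B [ 0.0376 -0.0017  0.2942] tool in B [[-1.0, 0.001, 0.013], [0.001, 1.0, 0.005], [-0.013, 0.005, -1.0]]
tab [210, 170, 13, 49, 424] [[0.0272, -0.0344, 0.0061], [0.0418, -0.0311, 0.0281], [0.0674, -0.0302, 0.043]]
tab [288, 170, 13, 49, 434] [[0.0271, 0.0294, 0.0061], [0.0416, 0.0305, 0.0284], [0.0682, 0.0395, 0.0429]]
frame plane pt [0.5367 0.0233 0.0906] n [-0.5221  0.1037  0.8466] tilt 32.16052014559009 az -11.234669301130282
tab pct2,50,98 [[0.0282, -0.0344, 0.0051], [0.0428, -0.0311, 0.0271], [0.0684, -0.0303, 0.042]]
tab pct2,50,98 [[0.0281, 0.0294, 0.005], [0.0426, 0.0305, 0.0274], [0.0692, 0.0394, 0.0419]]
frame in B [-0.0377  0.0004  0.0027] [[-0.0681, -0.098, -0.0019], [0.0334, 0
[... 543 characters left out ...]
809, 0.024]]
bright [368 210 144  17 660] [[0.7657, 0.8162, -1.6895], [0.8358, 1.2668, -1.638], [0.9087, 1.6728, -1.5879]]
bright [201 213  15   3  35] [[0.0663, -0.0472, 0.0136], [0.0674, -0.0422, 0.0149], [0.069, -0.0351, 0.0167]]
bright [295 212  15   3  38] [[0.066, 0.0357, 0.0132], [0.067, 0.0416, 0.0147], [0.0683, 0.0466, 0.016]]
bright [ 373  230  139   15 1395] [[0.8858, 0.8579, -1.6054], [0.9417, 1.3501, -1.5394], [0.9979, 1.6385, -1.4752]]
bright [108 242  30   3  55] [[0.0963, -1.1261, -1.8663], [1.1441, -0.9883, -1.8506], [1.1572, -0.1067, 0.0154]]
grasp pt in B [ 0.04025049 -0.00102624  0.13737652] tool axes in B [[-1.0, 0.002, 0.012], [0.002, 1.0, 0.004], [-0.012, 0.004, -1.0]]
```

View pics/wA.png

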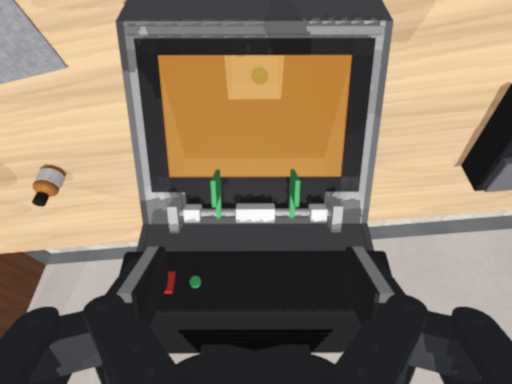

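The tabs are back at ±31 mm with both pins spanning into the ears, blocks at (192,213) and (318,213). The door is within about 2 mm of its original pose and the gripper is clear, so I'm handing in.

```bash
python3 -c "
from rig import *
print(close_job())"
```

```text
the job is handed in; nothing more can be done
None
```

I handed the job in at about 43 s with the door refitted, both pins out in the ears and within about 2 mm of its starting pose, and the tray flat on the chamber floor with all three stones in it; no verdict came back.

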